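Face a sample jar's code to the reader and snap its lid on with the toggle press

ROBOT

A 6-joint arm with a two-finger parallel gripper is mounted at the origin on the work surface. World frame = base frame: x ahead of the robot, y to its left, z up, the work surface at z = 0. Lengths are in m, angles in rad, forces in N, time in s.
With the tool pointing down it reaches from about 0.425 to 0.925 m from the base axis. Payload 12.5 kg.
Tool frame: the origin (TCP) lies at the very end of the fingers, on their centre line; the grasp point (between the pads) lies 19 mm behind it (grasp_offset is the distance from the TCP to the grasp point, in m); z points along the fingers, y is the line along which they close (so a half turn about z gives the same grasp; the last joint's range is limited). The gripper opens to 85 mm and grips with 20 to 120 N. Pads are 22 mm wide; open, the fingers measure 114 mm over their backs; the gripper's body (76 mm by 85 mm) begins 54 mm behind the grasp point. The pads swing forward as they close: fully open they stand 13 mm farther back than shut.
Start: joints at [1.041, 0.491, 1.559, -0, 1.092, -0.106], TCP at [0.257, 0.57, 0.192] pointing down, gripper open.
Joint ranges: [-3.1, 3.1], [-0.84, 2.19], [0.05, 2.79], [-1.13, 4.28], [0.06, 2.93], [-2.69, 2.69]. Speed limits (rad/s): [2.22, 2.22, 2.79, 3.14, 3.14, 3.14].

INTERFACE

Orientations are given as a unit quaternion [x, y, z, w].
In Python, from cell import * gives the robot as it stands.
- The arm moves only by the tool carry_out, never from a script. Its argument "increments" is a list that holds one entry, the list of rows, each a list of 5 numbers: the closure, from 0 (fully open) to 1 (shut), then the shift along the tool's x, y, z in mm, then the turn about the tool's z in rad. In form: [[[grip, dx, dy, dz, spin], ...]]. A call has 1 to 20 rows; each row is the pose to reach, as a shift and turn from the pose commanded when the call began, along the tool's axes at that moment; what a row does not reach only later rows make up. A row lasts 1/12 s, in which the tool goes at most 41.7 mm and 7.16 degrees, less where a joint would pass 70% of its speed; a pose out of reach is approached as far as the arm can. A call with a gripper value outside its range is refused whole. The fingers move at their own pace and stop on an object; "grip_force" is the grip in N (left out, the last holds). Time passes only in rows, so rows that repeat a pose let the fingers close. It gives the time, the measured TCP pose, the force, the opening and the grip force at its end, in the units of the state.
- sense(): the state, without advancing time (a new reading comes with each control period).
- get_image(name): name is "side" or "top" or "wrist"; returns a dict with "img" (420x560x3 uint8, blue, green, red), "K" (3x3 intrinsics, pixels), "eye" and "attitude" of the camera in the world. Camera axes: x right, y down, z forward; pixel columns grow to the right and rows downward; lengths in m; the calibration is good to about 2 mm. A picture is of the moment at which its call begins. There is no depth.
- job_done(): hands the job in; it is judged then, once.
The state is a dict: "time_s": time; "joint_pos": joint angles; "qvel": joint speeds; "effort": joint torques, N m; "position": TCP position; "orientation": TCP orientation; "contact_force": force on the tool from outside, world axes, zero at the start; "moment": the same for the moment, N m; "finger_gap": finger opening in m; "grasp_force": force on a finger pad.
Only numpy, scipy, OpenCV 4.12 (cv2) and the standard library are available. Lean on these libraries where they do the work, as an engineer would, in place of code of your own. Each camera call takes 0.05 s, during which the arm holds its last target. There are 200 camera calls.

TASK

The amber sample jar stands in the nest of the capping press with its lid only resting on. Turn the jar in its nest so that its bar-code label faces the reader's window squarely, then swing the press handle up and over centre until it locks, so that the foot snaps the lid fully down with the label still facing the reader. Then swing the handle back so that the press stands fully open, leaving the jar seated in its nest, the label still facing the reader and the lid on; do not knock the other things about.

Things in the scene. Friction and masses are not known exactly. Their poses are not given: they have to be found in the camera images.
- station: Capping press on an aluminium plate (x 130, y 370, 10 mm thick) fixed to the bench. Origin: nest centre at bench level, z up. In a row along its y: code reader block (58 x 52 mm, top 72 mm high) at y = -126 mm; nest (white collar 85 mm across, top 18 mm above the bench, bore 69) at 0; toggle clamp on a riser (56 mm wide, 135 high) at y = 100 to 166. Both sides of the jar in x are free.
- reader_window (a point): Centre of the reader's dark window, 50 mm above the bench, 98.5 mm from the nest centre on the station's -y side, looking along station +y at the jar. Axes as the station's.
- jar: Straight amber sample jar, 66 mm diameter, loose, standing upright in the nest (its foot 10 mm above the bench on the plate, 1.5 mm play all round). Origin: centre of its underside; z up its axis; x points out through the middle of the label. Straight sides up to 54 mm above its foot; then a narrow neck under the lid. Mass about 0.22 kg with lid.
- label (a point): Middle of the white paper label with dark bars on the jar's side (38 mm high, about 40 mm wide), 33 mm from the jar's axis and 30 mm above its foot. Axes as the jar's (x outward).
- lid (a joint): Height of the white snap lid above home, m: 0 = fully down, about 0.006 when only resting on. The lid (65 mm diameter, 14 mm high) turns with the jar and slides down its neck with about 8 N of friction, and stays where it is left. Its top is 68 mm above the jar's foot when home.
- clamp_handle (a joint): Press handle, rad: 0 = locked on its stop (leaning 0.05 rad past upright, towards the jar); 0.052 = dead centre, upright; 0.890 = fully open on its stop (leaning 48 degrees back from the jar, to station +y), as at the start. Swings in the station's y-z plane; a few newtons at the grip move it. Locked, it stays until pushed back over centre; near fully open it stays open.
- clamp_arm (a joint): Angle of the clamp arm, rad: about 0.02 = down on the lid when locked; 1.73 = fully open, the arm standing up and leaning 9 degrees back from the jar, top about 240 mm above the bench. A linkage couples it to the handle: it moves only when the handle does.
- handle_pivot (a point): Fixed pivot of the handle on the bracket: at station y = +148 mm, 122 mm above the bench. Axes as the station's; the pivot's axis is station x.
- handle_grip (a point): Point on the axis of the handle's black round grip, 110 mm from the pivot. The grip is 22 mm thick and runs from 45 mm to the rounded end at 142 mm from the pivot; below it is a 6 mm flat steel bar. z of this frame points along the handle to its free end.
- foot (a point): Centre of the underside of the rubber foot, 40 mm diameter, 120 mm out along the clamp arm; it comes down on the middle of the lid and yields about 2 mm at lock. z points from the foot into the arm.
- spare_jar: Bystander: a closed jar of the same kind, 66 mm diameter, 68 mm high, standing on the bench. Origin: centre of its underside.
- tube_rack: Bystander: white rack of capped sample tubes, 72 x 212 mm, 94 mm high. Origin: centre of its underside.
- lid_tray: Bystander: grey open tray of spare lids, 150 x 110 mm, 45 mm high. Origin: centre of its underside.
- marker: Bystander: marker pen lying on the bench, 136 mm long, 16 mm thick. Origin: at its middle on the bench.
Mind the look-alikes: they are no part of the job. Leave any blue, pink or yellow look-alike of the jar alone.

How it is judged:
By the outcome, as a careful person would: the job done as asked, in the order asked, and still so for the second after the job is handed in, with the robot touching nothing.
It also fails if it takes over 64 s, if anything falls off the work surface, if the arm or the gripper's body presses on something with over 40 N, if the wrist force passes 120 N, or if a joint passes its speed limit or range.

## Working session

There is one attempt and no reset: what is moved stays moved. The work goes in short steps, Python scripts to look and compute and a tool call to move; the robot and the scene stay as the last step left them, time stands still between calls to the robot, and variables do not carry over. Pictures are saved under pics/ and viewed, at most 10 in all, crops included, and the job is handed in when it is done.

Besides the shell and the picture viewer there is one more tool, called by a JSON object that holds its "method" and its "body". carry_out: Moves the arm, as the interface text tells. Its arguments: {"type":"object","properties":{"increments":{"type":"array","items":{"type":"array","items":{"type":"array","items":{"type":"number"}}}},"grip_force":{"type":"number"}},"required":["increments"]}

```bash
mkdir -p pics; ls; python3 - <<'E'
from cell import *
import cv2,numpy as np
print(sense())
for n in ("top","side"):
    d=get_image(n); cv2.imwrite(f"pics/{n}0.png",d["img"]); print(n,d["K"],d["eye"],d["attitude"])
E
```

```text
pics
{'time_s': 0.0, 'joint_pos': array([ 1.04140141e+00,  4.91552422e-01,  1.55948611e+00,  1.29460117e-05,
        1.09170308e+00, -1.05583617e-01]), 'qvel': array([-8.07855172e-04,  6.65468834e-04,  1.51276331e-03, -4.77508753e-05,
        4.92903884e-05, -1.40953343e-03]), 'effort': array([-2.43766328e-03, -6.18446732e+01, -2.61594272e+01, -1.90419310e-04,
        4.02555699e-03,  1.47963881e-06]), 'position': array([0.25684374, 0.56946958, 0.19151958]), 'orientation': array([ 2.10326191e-01,  9.77631098e-01, -5.43975961e-04, -1.84797973e-04]), 'contact_force': array([-0.17250067, -0.61834417,  0.09716397]), 'moment': array([-0.06511874,  0.0481861 , -0.00585448]), 'grasp_force': 0.0, 'finger_gap': 0.08521726194291217}
top [[529.72043424   0.         280.40580869]
 [  0.         529.72043424 210.6925141 ]
 [  0.           0.           1.        ]] [0.41630729 0.08670505 1.44022481] [-0.69792295  0.71400024 -0.03862692  0.04018915]
side [[481.38058171   0.         264.14908784]
 [  0.         481.38058171 212.17535155]
 [  0.           0.           1.        ]] [ 0.28097619 -0.82926276  1.00250359] [ 0.90584822 -0.13012729  0.05768305 -0.39897187]
```

View pics/top0.png

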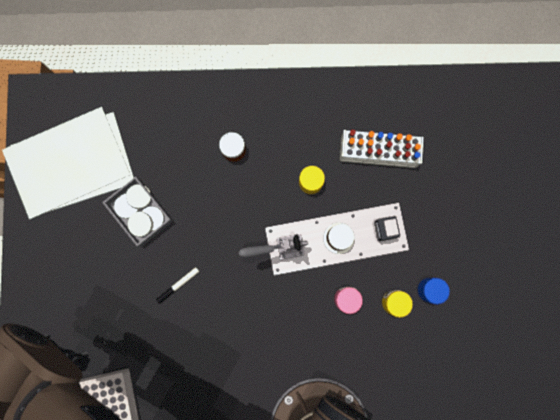

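View pics/side0.png

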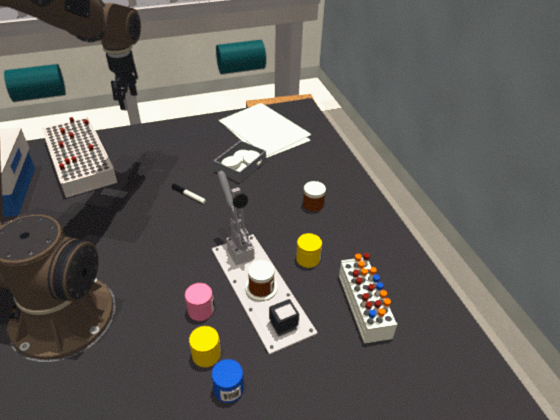

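Top view: the station lies with the clamp at (290,245), the nest and lid at (341,237) and the reader at (388,229). Side view: jar at (261,280). I'll enlarge both.

```bash
python3 - <<'E'
import cv2,numpy as np
a=cv2.imread("pics/top0.png")[190:290,230:425]; b=cv2.imread("pics/side0.png")[160:350,190:330]
cv2.imwrite("pics/topc.png",cv2.resize(a,None,fx=4,fy=4,interpolation=cv2.INTER_CUBIC))
cv2.imwrite("pics/sidec.png",cv2.resize(b,None,fx=3,fy=3,interpolation=cv2.INTER_CUBIC))
E
```

```text
(no output)
```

View pics/topc.png

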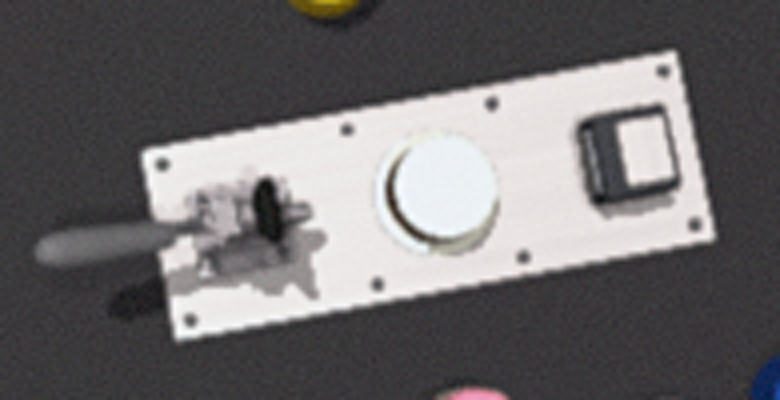

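View pics/sidec.png

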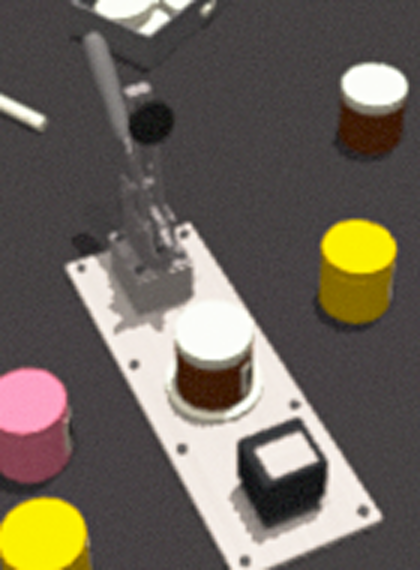

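```bash
cat > h.py <<'E'
import numpy as np
from scipy.spatial.transform import Rotation as R
def ray(d,u,v,z):
    r=R.from_quat(d["attitude"]).as_matrix()@np.linalg.solve(d["K"],[u,v,1.]); e=np.array(d["eye"])
    return e+r*(z-e[2])/r[2]
def proj(d,p):
    c=(np.atleast_2d(p)-d["eye"])@R.from_quat(d["attitude"]).as_matrix(); q=c@np.array(d["K"]).T
    return q[:,:2]/q[:,2:]
E
python3 - <<'E'
from cell import *
from h import *
import cv2
d=get_image("top"); s=get_image("side")
np.set_printoptions(precision=4,suppress=True)
off=lambda x,y:((x+.5)/4-.5+230,(y+.5)/4-.5+190)
C=np.array([ray(d,*off(*p),.010)[:2] for p in [(141,152),(677,52),(716,240),(178,341)]])
print(C, [np.linalg.norm(C[i]-C[(i+1)%4]) for i in range(4)])
yv=(C[0]-C[1])+(C[3]-C[2]); a=np.arctan2(yv[1],yv[0])-np.pi/2; print("yaw",a)
Rz=R.from_euler('z',a).as_matrix()[:2,:2]
lid=ray(d,*off(443,187),.084)[:2]; print("lid",lid,"plate ctr in st", (C.mean(0)-lid)@Rz)
end=ray(d,*off(50,248),.215)[:2]; print("handle end st",(end-lid)@Rz)
g=ray(d,*off(650,153),.072)[:2];print("reader", (g-lid)@Rz)
f=ray(s,190+214/3,160+330/3,.084);print("lid side",f)
for phi in range(-60,130,15):
    p=[[lid[0]+.033*np.cos(a+np.radians(phi)),lid[1]+.033*np.sin(a+np.radians(phi)),.04]]
    print(phi,((proj(s,p)-[190,160])*3)[0])
print(np.hypot(*lid))
E
```

```text
[[ 0.5313  0.1311]
 [ 0.5912 -0.2345]
 [ 0.4631 -0.2547]
 [ 0.4038  0.1088]] [np.float64(0.37051610842522914), np.float64(0.12962915978544962), np.float64(0.3682968257574304), np.float64(0.1294803162353714)]
yaw 0.1619611106133121
lid [ 0.4985 -0.0641] plate ctr in st [-0.0008  0.0019]
handle end st [0.0016 0.2454]
reader [-0.0025 -0.1373]
lid side [ 0.4974 -0.0695  0.084 ]
-60 [245.7142 375.9568]
-45 [250.1811 368.8477]
-30 [252.111  361.1231]
-15 [251.4092 353.3207]
0 [248.1622 345.9678]
15 [242.6218 339.5468]
30 [235.18   334.4674]
45 [226.3391 331.0463]
60 [216.6786 329.4933]
75 [206.8223 329.9024]
90 [197.4041 332.2491]
105 [189.0351 336.3904]
120 [182.2694 342.0712]
0.5026073444796708
```

{"method": "carry_out", "body": {"increments": [[[0,0,0,-42,0],[0,0,0,-84,0],[0,-10,-10,-125,0],[0,-30,-30,-150,0],[0,-480,-478,-150,0.51],[0,-480,-478,-150,0.51],[0,-480,-478,-150,0.51],[0,-480,-478,-150,0.51],[0,-480,-478,-150,0.51],[0,-480,-478,-150,0.51],[0,-480,-478,-150,0.51],[0,-480,-478,-150,0.51],[0,-480,-478,-150,0.51],[0,-480,-478,-150,0.51],[0,-480,-478,-150,0.51],[0,-480,-478,-150,0.51],[0,-480,-478,-150,0.51],[0,-480,-478,-150,0.51],[0,-480,-478,-150,0.51],[0,-480,-478,-150,0.51]]], "grip_force": 30}}

```text
time_s: 1.87
position: [0.4992, -0.068, 0.3415]
orientation: [0.452, 0.892, -0.0, -0.0]
contact_force: [-0.9, 0.7, 0.2]
finger_gap: 0.085
grasp_force: 0.0
```

```bash
cat >> h.py <<'E'
def delta(s,p):
    "tool-axes shift in mm from state s to world point p"
    return 1000*R.from_quat(s["orientation"]).inv().apply(np.array(p)-s["position"])
def yaw(s):
    y=R.from_quat(s["orientation"]).apply([0,1,0]); return np.arctan2(y[1],y[0])
E
python3 - <<'E'
from cell import *
from h import *
import cv2
s=sense();print(s["time_s"],s["position"],yaw(s),s["joint_pos"])
d=get_image("wrist");cv2.imwrite("pics/w1.png",d["img"])
for p in ([.4985,-.0641,.084],[.4974,-.0695,.084]): print(proj(d,p))
E
```

```text
1.8667 [ 0.49923581 -0.06800578  0.34146053] 0.6337380071622699 [-2.66069603e-01  1.88292538e-01  1.61661655e+00 -8.48586680e-04
  1.33694859e+00 -8.99610988e-01]
[[278.16859389 166.49872746]]
[[275.11914825 169.247552  ]]
```

View pics/w1.png

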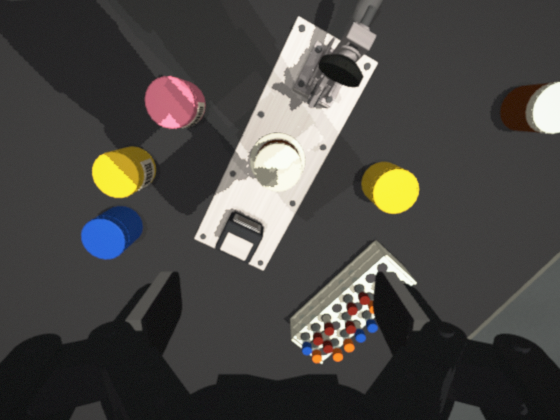

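The wrist view shows the lid centred near (278,165). This agrees with the top-camera estimate, which projects to (278,166.5). Going down on the jar.

{"method": "carry_out", "body": {"increments": [[[0,3,1.5,40,0],[0,3,1.5,80,0],[0,3,1.5,120,0],[0,3,1.5,160,0],[0,3,1.5,200,0],[0,3,1.5,230,0],[0,3,1.5,255,0],[0,3,1.5,275,0],[0,3,1.5,290,0],[0,3,1.5,305,0],[0,3,1.5,315,0],[0,3,1.5,320,0],[0,3,1.5,320,0]]], "grip_force": 30}}

```text
time_s: 3.0
position: [0.497, -0.0596, 0.0215]
orientation: [0.45, 0.893, -0.0, -0.001]
contact_force: [0.1, -0.1, 0.2]
finger_gap: 0.0854
grasp_force: 0.0
```

{"method": "carry_out", "body": {"increments": [[[0.15,0,0,0,0],[0.2,0,0,0,0],[0.25,0,0,0,0],[0.3,0,0,0,0],[0.35,0,0,0,0],[0.4,0,0,0,0],[0.4,0,0,0,0]]], "grip_force": 30}}

```text
time_s: 3.58
position: [0.4973, -0.0603, 0.023]
orientation: [0.45, 0.893, 0.0, 0.0]
contact_force: [-3.9, -2.7, 6.2]
finger_gap: 0.0637
grasp_force: 31.6
```

{"method": "carry_out", "body": {"increments": [[[0.1,0,0,0,0],[0,0,0,0,0],[0,-2,-1,0,0],[0,-4,-1.5,0,0],[0,-4,-1.5,0,0],[0.15,-4,-1.5,0,0],[0.2,-4,-1.5,0,0],[0.25,-4,-1.5,0,0],[0.3,-4,-1.5,0,0],[0.35,-4,-1.5,0,0],[0.4,-4,-1.5,0,0],[0.4,-4,-1.5,0,0]]], "grip_force": 30}}

```text
time_s: 4.58
position: [0.4985, -0.0642, 0.0222]
orientation: [0.45, 0.893, 0.0, -0.0]
contact_force: [-4.6, -0.8, 6.2]
finger_gap: 0.0638
grasp_force: 32.1
```

{"method": "carry_out", "body": {"increments": [[[0.4,0,0,0,0.1],[0.4,0,0,0,0.2],[0.4,0,0,0,0.3],[0.4,0,0,0,0.4],[0.4,0,0,0,0.5],[0.4,0,0,0,0.6],[0.4,0,0,0,0.7],[0.4,0,0,0,0.8],[0.4,0,0,0,0.88],[0.4,0,0,0,0.93],[0.4,0,0,0,0.96],[0.4,0,0,0,0.96]]]}}

```text
time_s: 5.58
position: [0.4992, -0.0641, 0.0221]
orientation: [0.812, 0.584, 0.001, 0.0]
contact_force: [1.0, -0.2, 0.6]
finger_gap: 0.0638
grasp_force: 32.6
```

```bash
cat > lab.py <<'E'
from cell import *
from h import *
import cv2,sys
s=sense();print(s["time_s"],s["position"],yaw(s),s["joint_pos"][5],s["contact_force"])
d=get_image("side");c=d["img"][230:350,210:330]
im=cv2.resize(c,None,fx=5,fy=5,interpolation=cv2.INTER_CUBIC);cv2.imwrite(sys.argv[1],im)
a=.162
for phi in range(-150,-20,10):
    t=a+np.radians(phi)
    print(phi,((proj(d,[[.4985+.033*np.cos(t),-.0645+.033*np.sin(t),z] for z in (.021,.040,.059)])-[210,230]+.5)*5-.5).round(0).tolist())
E
python3 lab.py pics/l1.png
```

```text
5.5833 [ 0.49923886 -0.06414096  0.02214675] -0.32428093603319047 0.06468570738049213 [ 0.99510724 -0.23660243  0.61884791]
-150 [[222.0, 316.0], [221.0, 293.0], [221.0, 269.0]]
-140 [[231.0, 321.0], [231.0, 297.0], [231.0, 273.0]]
-130 [[242.0, 324.0], [242.0, 300.0], [241.0, 276.0]]
-120 [[253.0, 325.0], [253.0, 302.0], [253.0, 278.0]]
-110 [[265.0, 325.0], [264.0, 301.0], [264.0, 277.0]]
-100 [[276.0, 323.0], [276.0, 300.0], [276.0, 276.0]]
-90 [[286.0, 320.0], [286.0, 297.0], [287.0, 273.0]]
-80 [[296.0, 315.0], [296.0, 292.0], [296.0, 268.0]]
-70 [[304.0, 310.0], [305.0, 286.0], [305.0, 262.0]]
-60 [[311.0, 303.0], [312.0, 279.0], [312.0, 255.0]]
-50 [[317.0, 295.0], [317.0, 271.0], [318.0, 247.0]]
-40 [[320.0, 287.0], [321.0, 263.0], [321.0, 239.0]]
-30 [[322.0, 278.0], [322.0, 254.0], [323.0, 230.0]]
```

View pics/l1.png

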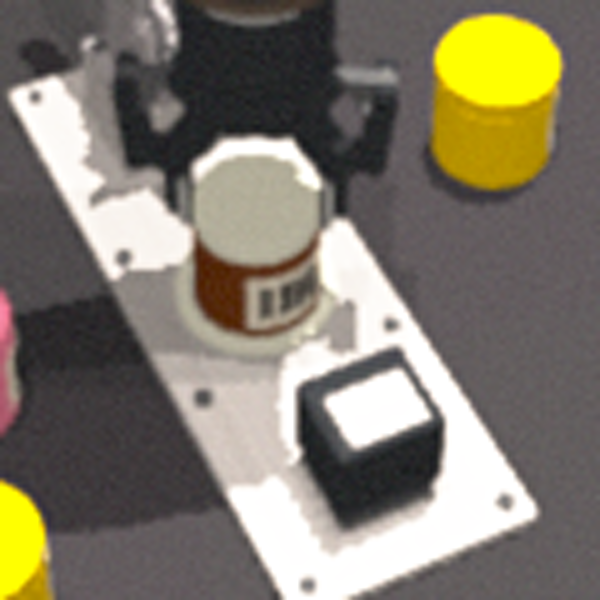

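```bash
cat > prof.py <<'E'
from cell import *
from h import *
import cv2
def prof(cx,cy,imgs):
    a=.162; ph=np.radians(np.arange(-160,-30,2.)); out=[]
    for z in (.024,.028,.032,.036,.040,.044):
        P=proj(imgs[0],np.c_[cx+.033*np.cos(a+ph),cy+.033*np.sin(a+ph),0*ph+z]).astype(np.float32)
        out.append(np.mean([cv2.remap(i["img"],P[None,:,:1].copy(),P[None,:,1:].copy(),cv2.INTER_LINEAR)[0] for i in imgs],0))
    return np.degrees(ph),np.mean(out,0)
I=[get_image("side") for _ in range(2)]
ph,o=prof(.4985,-.0645,I)
for p,v in zip(ph,o): print(int(p),v.round().astype(int).tolist(),end=" ; ")
E
python3 prof.py
```

```text
-160 [11, 40, 84] ; -158 [10, 40, 84] ; -156 [9, 40, 83] ; -154 [8, 40, 83] ; -152 [8, 40, 84] ; -150 [9, 41, 84] ; -148 [10, 41, 85] ; -146 [9, 40, 85] ; -144 [9, 40, 86] ; -142 [8, 40, 85] ; -140 [7, 40, 85] ; -138 [8, 40, 85] ; -136 [10, 41, 86] ; -134 [15, 43, 87] ; -132 [27, 52, 92] ; -130 [39, 61, 98] ; -128 [66, 86, 116] ; -126 [94, 113, 136] ; -124 [117, 136, 153] ; -122 [138, 157, 170] ; -119 [145, 164, 175] ; -118 [138, 156, 166] ; -116 [129, 145, 154] ; -114 [111, 124, 133] ; -112 [94, 105, 112] ; -110 [91, 102, 109] ; -108 [87, 98, 104] ; -106 [95, 107, 115] ; -104 [104, 118, 126] ; -102 [114, 128, 138] ; -100 [124, 140, 150] ; -98 [125, 141, 151] ; -96 [109, 123, 131] ; -94 [93, 104, 111] ; -92 [88, 99, 105] ; -90 [83, 92, 98] ; -88 [83, 93, 99] ; -86 [88, 98, 104] ; -84 [91, 102, 109] ; -82 [90, 101, 108] ; -80 [88, 100, 107] ; -78 [86, 98, 105] ; -76 [84, 96, 103] ; -74 [83, 94, 101] ; -72 [83, 94, 101] ; -70 [85, 96, 103] ; -68 [86, 97, 105] ; -66 [87, 98, 105] ; -64 [85, 96, 103] ; -62 [84, 94, 102] ; -59 [82, 92, 101] ; -58 [87, 98, 107] ; -56 [94, 107, 117] ; -54 [103, 117, 128] ; -52 [111, 127, 139] ; -50 [121, 138, 151] ; -48 [135, 154, 166] ; -46 [150, 170, 180] ; -44 [165, 185, 195] ; -42 [179, 200, 209] ; -40 [194, 214, 222] ; -38 [206, 226, 233] ; -36 [216, 236, 241] ; -34 [224, 242, 247] ; -32 [229, 246, 251] ;
```

```bash
python3 - <<'E'
from cell import *
from h import *
d=get_image("wrist"); s=sense(); q=R.from_quat(s["orientation"])
print("eye tool",delta(s,d["eye"]),"fwd tool",q.inv().apply(R.from_quat(d["attitude"]).apply([0,0,1])),d["K"][0][0])
E
```

```text
eye tool [ 7.61302612e+01 -8.36063255e-02 -1.82726845e+02] fwd tool [-0.29714525  0.00138244  0.95483129] 330.3118076286334
```

{"method": "carry_out", "body": {"increments": [[[0.2,0,0,0,0],[0,0,0,0,0],[0,0,0,0,0],[0,0,0,-20,0],[0,0,0,-50,0],[0,0,0,-85,0],[0,0,0,-120,0],[0,-106,56,-120,0.12],[0,-106,56,-120,0.24],[0,-106,56,-120,0.36],[0,-106,56,-120,0.48],[0,-106,56,-120,0.6],[0,-106,56,-120,0.72],[0,-106,56,-120,0.84],[0,-106,56,-120,0.96],[0,-106,56,-120,1.08],[0,-106,56,-120,1.2],[0,-106,56,-120,1.32],[0,-106,56,-120,1.44],[0,-106,56,-120,1.56]]]}}

```text
time_s: 7.45
position: [0.5177, -0.1823, 0.1419]
orientation: [0.987, -0.158, -0.0, -0.0]
contact_force: [-0.5, -0.7, 0.6]
finger_gap: 0.0855
grasp_force: 0.0
```

{"method": "carry_out", "body": {"increments": [[[0,0,0,0,0.12],[0,0,0,0,0.24],[0,0,0,0,0.36],[0,0,0,0,0.48],[0,0,0,0,0.6],[0,0,0,0,0.72],[0,0,0,0,0.84],[0,0,0,0,0.96],[0,0,0,0,1.04],[0,0,0,0,1.04],[0,0,0,0,1.04]]]}}

```text
time_s: 8.37
position: [0.5178, -0.1824, 0.1419]
orientation: [0.781, -0.625, -0.0, 0.0]
contact_force: [-0.2, -0.1, -0.9]
finger_gap: 0.0858
grasp_force: 0.0
```

```bash
python3 - <<'E'
from cell import *
from h import *
import cv2
s=sense();print(s["time_s"],s["position"],yaw(s),s["joint_pos"],s["contact_force"])
d=get_image("wrist");np.savez("pics/w2.npz",**d);cv2.imwrite("pics/w2.png",d["img"])
print(proj(d,[[.4985,-.0645,.084],[.4985,-.0645,.064]]))
E
```

```text
8.3667 [ 0.5178142  -0.18236235  0.14192812] -2.9201123301722456 [-4.58985487e-01  4.42683906e-01  1.80354186e+00  1.02242296e-04
  8.95919569e-01  2.46106302e+00] [-0.17151864 -0.12188633 -0.92570183]
[[269.18230373 344.71122055]
 [269.68181096 330.11690494]]
```

View pics/w2.png

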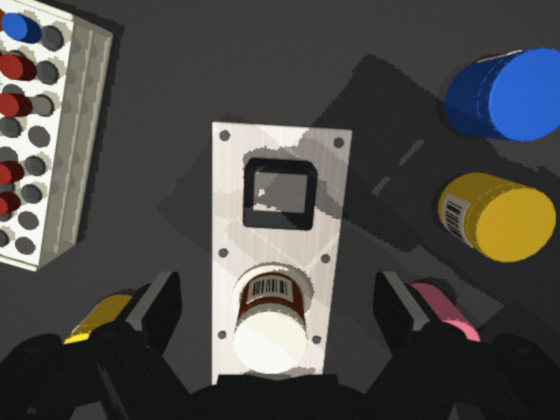

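The wrist view now shows the label nearly head-on, at about columns 248–293, row 288, with the reader at (280,194) above it. Next I'll unwrap the jar's side and measure both label edges.

```bash
python3 - <<'E'
from h import *
import cv2
d=dict(np.load("pics/w2.npz")); a=.162; ph=np.radians(np.arange(-150,-30,2.))
print([d["img"][r,225:315,0].tolist() for r in (300,)])
for z in (.030,.045,.055):
    P=proj(d,np.c_[.4985+.033*np.cos(a+ph),-.0645+.033*np.sin(a+ph),0*ph+z]).astype(np.float32)
    v=cv2.remap(d["img"],P[None,:,:1].copy(),P[None,:,1:].copy(),cv2.INTER_LINEAR)[0,:,0]
    print(z,P[0],P[30],P[-1]);print([(int(round(np.degrees(p))),int(x)) for p,x in zip(ph,v)])
# plate edges direction check with wrist view: hole/edge points on plate, and reader top
for p in [(212,122),(352,131),(212,376),(321,376)]: w=ray(d,*p,.010)[:2]; print(w)
E
```

```text
[[234, 232, 229, 230, 231, 231, 230, 237, 239, 232, 230, 229, 226, 198, 139, 78, 36, 15, 11, 7, 12, 40, 78, 100, 123, 154, 157, 144, 120, 60, 25, 13, 6, 12, 8, 11, 9, 11, 14, 14, 11, 14, 14, 11, 18, 13, 14, 14, 16, 13, 10, 11, 10, 16, 12, 13, 5, 6, 9, 8, 9, 27, 44, 64, 82, 91, 95, 76, 42, 14, 10, 4, 12, 5, 8, 13, 17, 54, 84, 104, 121, 133, 132, 134, 132, 132, 162, 190, 198, 198]]
0.03 [299.43546 296.42807] [272.17764 280.37927] [243.65141 292.61487]
[(-150, 8), (-148, 9), (-146, 11), (-144, 11), (-142, 13), (-140, 10), (-138, 12), (-136, 9), (-134, 10), (-132, 12), (-130, 20), (-128, 42), (-126, 71), (-124, 90), (-122, 95), (-120, 97), (-118, 95), (-116, 81), (-114, 63), (-112, 68), (-110, 65), (-108, 34), (-106, 31), (-104, 41), (-102, 72), (-100, 93), (-98, 78), (-96, 63), (-94, 69), (-92, 45), (-90, 43), (-88, 75), (-86, 65), (-84, 45), (-82, 57), (-80, 68), (-78, 89), (-76, 76), (-74, 34), (-72, 47), (-70, 74), (-68, 60), (-66, 41), (-64, 46), (-62, 50), (-60, 53), (-58, 43), (-56, 56), (-54, 85), (-52, 96), (-50, 97), (-48, 91), (-46, 70), (-44, 42), (-42, 21), (-40, 13), (-38, 
[... 952 characters left out ...]
-134, 8), (-132, 8), (-130, 10), (-128, 27), (-126, 62), (-124, 89), (-122, 94), (-120, 96), (-118, 95), (-116, 97), (-114, 95), (-112, 95), (-110, 96), (-108, 97), (-106, 97), (-104, 96), (-102, 95), (-100, 96), (-98, 97), (-96, 98), (-94, 97), (-92, 96), (-90, 96), (-88, 95), (-86, 96), (-84, 96), (-82, 96), (-80, 98), (-78, 98), (-76, 102), (-74, 105), (-72, 102), (-70, 103), (-68, 106), (-66, 103), (-64, 101), (-62, 106), (-60, 101), (-58, 107), (-56, 106), (-54, 110), (-52, 110), (-50, 110), (-48, 101), (-46, 89), (-44, 70), (-42, 25), (-40, 7), (-38, 10), (-36, 10), (-34, 10), (-32, 11)]
[ 0.59075845 -0.23298355]
[ 0.46296873 -0.25353903]
[0.54374122 0.05228027]
[0.41851187 0.02399824]
```

{"method": "carry_out", "body": {"increments": [[[0,-40,-2,0,-0.1],[0,-80,-5,0,-0.2],[0,-119,-7,0,-0.3],[0,-119,-7,0,-0.4],[0,-119,-7,30,-0.4],[0,-119,-7,60,-0.4],[0,-119,-7,90,-0.4],[0,-119,-7,110,-0.4],[0,-119,-7,120,-0.4],[0,-119,-7,120,-0.4],[0.15,-119,-7,120,-0.4],[0.2,-119,-7,120,-0.4],[0.25,-119,-7,120,-0.4],[0.3,-119,-7,120,-0.4],[0.35,-119,-7,120,-0.4],[0.4,-119,-7,120,-0.4],[0.4,-119,-7,120,-0.4]]]}}

```text
time_s: 9.83
position: [0.4996, -0.0651, 0.0235]
orientation: [0.889, -0.458, 0.001, -0.0]
contact_force: [-1.7, -1.5, 6.0]
finger_gap: 0.0642
grasp_force: 31.5
```

{"method": "carry_out", "body": {"increments": [[[0.4,0,0,0,0.02],[0.4,0,0,0,0.05],[0.4,0,0,0,0.07],[0.4,0,0,0,0.07],[0.2,0,0,0,0.07],[0,0,0,0,0.07],[0,0,0,0,0.07],[0,0,0,-20,0.07],[0,0,0,-50,0.07],[0,0,0,-85,0.07],[0,0,0,-120,0.07],[0,119,7,-120,0.17],[0,119,7,-120,0.27],[0,119,7,-120,0.37],[0,119,7,-120,0.4],[0,119,7,-120,0.4]]]}}

```text
time_s: 11.17
position: [0.5627, -0.1671, 0.1417]
orientation: [0.779, -0.627, -0.0, -0.0]
contact_force: [-0.9, 0.3, 0.6]
finger_gap: 0.0855
grasp_force: 0.0
```

```bash
cat > edges.py <<'E'
from cell import *
from h import *
import cv2
def edges(d,c=(.4985,-.0645)):
    a=.162; ph=np.radians(np.arange(-150,-30,.5)); m=[]
    for z in (.0535,.055,.0565):
        P=proj(d,np.c_[c[0]+.033*np.cos(a+ph),c[1]+.033*np.sin(a+ph),0*ph+z]).astype(np.float32)
        m.append(cv2.remap(d["img"],P[None,:,:1].copy(),P[None,:,1:].copy(),cv2.INTER_LINEAR)[0,:,0])
    g=np.mean(m,0); on=np.degrees(ph[g>50]); return on.min(),on.max(),(on.min()+on.max())/2,np.mean(g>50)*120
if __name__=="__main__":
    d=get_image("wrist"); np.savez("pics/w3.npz",**d)
    print(edges(dict(np.load("pics/w2.npz"))),edges(d)); s=sense(); print(s["time_s"],yaw(s),s["joint_pos"])
    for e in (-.001,.001): print(edges(d,(.4985+e,-.0645)))
E
python3 edges.py
```

```text
(np.float64(-126.5), np.float64(-43.5), np.float64(-85.0), np.float64(83.5)) (np.float64(-150.0), np.float64(-48.00000000000001), np.float64(-99.0), np.float64(87.0))
11.2167 -2.922925721032723 [-3.99971455e-01  4.91227829e-01  1.71290577e+00  3.01095952e-04
  9.38226063e-01  2.52277631e+00]
(np.float64(-150.0), np.float64(-46.5), np.float64(-98.25), np.float64(92.5))
(np.float64(-132.0), np.float64(-50.0), np.float64(-91.0), np.float64(82.5))
```

{"method": "carry_out", "body": {"increments": [[[0,0,0,-40,-0.12],[0,0,0,-80,-0.24],[0,0,0,-120,-0.36],[0,0,0,-158,-0.48],[0,-20,2,-158,-0.6],[0,-40,4,-158,-0.72],[0,-60,6,-158,-0.84],[0,-80,8,-158,-0.96],[0,-105,10,-158,-1.08],[0,-130,12,-158,-1.2],[0,-155,14,-158,-1.32],[0,-180,16,-158,-1.44],[0,-205,18,-158,-1.56],[0,-230,20,-158,-1.68],[0,-255,22,-158,-1.8],[0,-280,24,-158,-1.92],[0,-305,26,-158,-2.04],[0,-325,27,-158,-2.16],[0,-345,27,-158,-2.28],[0,-345,27,-158,-2.4]]]}}

```text
time_s: 12.88
position: [0.4592, 0.1682, 0.3002]
orientation: [0.863, 0.505, 0.0, -0.0]
contact_force: [0.7, -0.0, 0.4]
finger_gap: 0.0858
grasp_force: 0.0
```

{"method": "carry_out", "body": {"increments": [[[0,0,0,0,-0.12],[0,0,0,0,-0.24],[0,0,0,0,-0.36],[0,0,0,0,-0.48],[0,0,0,0,-0.6],[0,0,0,0,-0.685],[0,0,0,0,-0.685],[0,0,0,0,-0.685]]]}}

```text
time_s: 13.55
position: [0.4604, 0.1656, 0.3002]
orientation: [0.648, 0.762, 0.0, -0.0]
contact_force: [-0.2, -0.7, 0.5]
finger_gap: 0.0856
grasp_force: 0.0
```

```bash
python3 - <<'E'
from cell import *
from h import *
import cv2
s=sense();print(s["time_s"],s["position"],yaw(s),s["joint_pos"])
c=np.array([.4985,-.0645]);u=np.array([-np.sin(.162),np.cos(.162)])
P=lambda r,al:np.r_[c+u*(.148+r*np.sin(al)),.122+r*np.cos(al)]
print(delta(s,P(.112,.838)-[0,0,.019]))
d=get_image("wrist");cv2.imwrite("pics/w4.png",d["img"])
print(proj(d,[P(.142,.838),P(.112,.838),P(.045,.838),P(0,0)]))
E
```

```text
13.55 [0.46036887 0.16559871 0.30016745] 0.16118177448505933 [2.10072926e-01 1.91887405e-01 1.72015971e+00 2.04944896e-04
 1.22956466e+00 4.88225684e-02]
[ -2.00890291   0.52381592 122.24456145]
[[277.26534169 181.27890665]
 [277.24023112 201.11174063]
 [277.19736883 234.96524227]
 [277.17564305 252.12469742]]
```

View pics/w4.png

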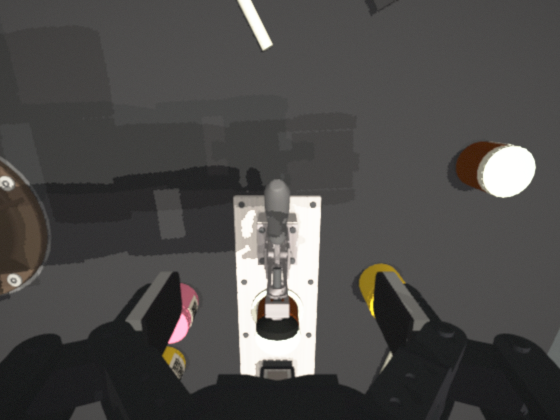

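The wrist view shows the handle tip at (277,180), within 1 px of the prediction. Descending and gripping.

{"method": "carry_out", "body": {"increments": [[[0,-2,0.5,40,0],[0,-2,0.5,75,0],[0.2,-2,0.5,100,0],[0.3,-2,0.5,115,0],[0.4,-2,0.5,122,0],[0.5,-2,0.5,122,0],[0.6,-2,0.5,122,0],[0.7,-2,0.5,122,0],[0.8,-2,0.5,122,0],[0.9,-2,0.5,122,0],[0.9,-2,0.5,122,0],[0.9,-2,0.5,122,0]]], "grip_force": 25}}

```text
time_s: 14.6
position: [0.4621, 0.1632, 0.1787]
orientation: [0.648, 0.762, 0.0, 0.0]
contact_force: [-1.9, -0.9, 5.4]
finger_gap: 0.009
grasp_force: 2.6
```

```bash
python3 - <<'E'
from cell import *
from h import *
s=sense();print(s["time_s"],s["position"],yaw(s),s["contact_force"],s["finger_gap"])
c=np.array([.4985,-.0645]);u=np.array([-np.sin(.162),np.cos(.162)])
p0=s["position"]+[0,0,.019]; y0=(p0[:2]-c)@u-.148; z0=p0[2]-.122
print("r,al",np.hypot(y0,z0),np.arctan2(y0,z0))
r=np.hypot(y0,z0);a0=np.arctan2(y0,z0)
for al in np.linspace(a0,-.075,17): print(round(al,3),round(1000*(r*np.sin(al)-y0),1),round(-1000*(r*np.cos(al)-z0),1))
E
```

```text
14.6 [0.46210039 0.16320936 0.17868823] 0.16197226557595662 [-1.86881269 -0.90519476  5.36821294] 0.009019542718641874
r,al 0.11203250033024172 0.8290293619543033
0.829 0.0 -0.0
0.773 -4.4 -4.5
0.716 -9.1 -8.8
0.66 -14.0 -12.8
0.603 -19.1 -16.6
0.547 -24.4 -20.0
0.49 -29.9 -23.2
0.434 -35.5 -26.0
0.377 -41.4 -28.5
0.321 -47.3 -30.6
0.264 -53.4 -32.5
0.208 -59.5 -33.9
0.151 -65.7 -35.1
0.095 -72.0 -35.8
0.038 -78.3 -36.3
-0.018 -84.7 -36.3
-0.075 -91.0 -36.0
```

```bash
python3 - <<'E'
from cell import *
from h import *
import cv2
s=get_image("side")["img"]; w=get_image("wrist")["img"]
a=cv2.resize(s[130:300,190:290],None,fx=3.5,fy=3.5,interpolation=cv2.INTER_CUBIC)
b=cv2.resize(w[120:420,130:430],(400,400)); o=np.zeros((600,750,3),np.uint8); o[:595,:350]=a; o[:400,350:]=b
cv2.imwrite("pics/m1.png",o); print(sense()["finger_gap"],sense()["grasp_force"])
E
```

```text
0.00861899254477856 3.0341585353016853
```

View pics/m1.png

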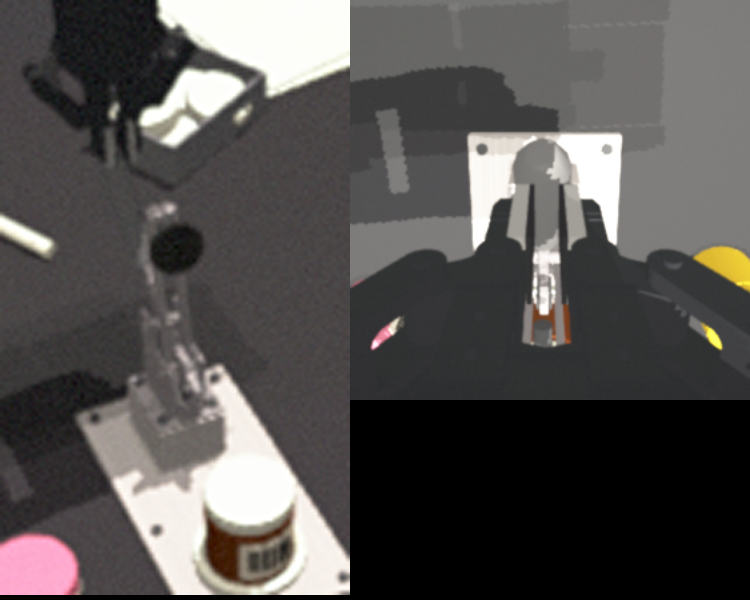

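```bash
python3 - <<'E'
from cell import *
from h import *
d=get_image("wrist");s=sense();print(s["time_s"])
c=np.array([.4985,-.0645]);u=np.array([-np.sin(.162),np.cos(.162)])
P=lambda r,al:np.r_[c+u*(.148+r*np.sin(al)),.122+r*np.cos(al)]
M=lambda p:(((proj(d,p)-[130,120])/.75)+[350,0]).round().tolist()
print("tcp",M(s["position"]), "grasp",M(s["position"]+[0,0,.019]))
for al in (1,.838,.7,.5): print(al,M([P(.142,al),P(.112,al),P(.045,al)]))
x=np.r_[u[1],-u[0],0]*.011
print(M([P(.131,.838)+x,P(.131,.838)-x]))
E
```

```text
14.75
tcp [[546.0, 165.0]] grasp [[546.0, 183.0]]
1 [[543.0, 95.0], [544.0, 143.0], [544.0, 218.0]]
0.838 [[543.0, 146.0], [544.0, 181.0], [544.0, 230.0]]
0.7 [[543.0, 201.0], [544.0, 218.0], [544.0, 242.0]]
0.5 [[543.0, 293.0], [543.0, 279.0], [544.0, 260.0]]
[[573.0, 160.0], [514.0, 160.0]]
```

The wrist view shows the handle tip at (543,145), where it should be for fully open. But the fingers have closed to 9 mm, so they are riding on the grip, not around it. I'll reopen, go lower and close again.

{"method": "carry_out", "body": {"increments": [[[0.6,0,0,0,0],[0.3,0,0,0,0],[0,0,0,0,0],[0,0,0,0,0],[0,0,0,0,0],[0,0,0,6,0],[0,0,0,12,0],[0,0,0,12,0]]]}}

```text
time_s: 15.42
position: [0.4614, 0.1631, 0.1647]
orientation: [0.648, 0.762, -0.001, -0.001]
contact_force: [-0.6, 0.1, -0.7]
finger_gap: 0.0856
grasp_force: 0.0
```

{"method": "carry_out", "body": {"increments": [[[0.2,0,0,0,0],[0.3,0,0,0,0],[0.4,0,0,0,0],[0.5,0,0,0,0],[0.6,0,0,0,0],[0.65,0,0,0,0],[0.7,0,0,0,0],[0.73,0,0,0,0],[0.76,0,0,0,0],[0.78,0,0,0,0],[0.78,0,0,0,0]]]}}

```text
time_s: 16.33
position: [0.4606, 0.163, 0.1662]
orientation: [0.647, 0.762, -0.001, -0.001]
contact_force: [-8.1, -1.5, 7.3]
finger_gap: 0.0201
grasp_force: 24.2
```

{"method": "carry_out", "body": {"increments": [[[0.8,0,-1.5,0,0],[0.8,-4.4,-1.5,-4.6,0],[0.8,-9.3,-1.5,-9.1,0],[0.8,-14.4,-1.5,-13.4,0],[0.8,-19.8,-1.5,-17.3,0],[0.8,-25.4,-1.5,-20.9,0],[0.8,-31.2,-1.5,-24.2,0],[0.8,-37.2,-1.5,-27.1,0]]], "grip_force": 30}}

```text
time_s: 17.0
position: [0.4667, 0.1254, 0.1937]
orientation: [0.648, 0.762, -0.0, 0.0]
contact_force: [-1.0, -1.5, -0.1]
finger_gap: 0.017
grasp_force: 2.4
```

```bash
python3 - <<'E'
from cell import *
from h import *
import cv2
d=get_image("side");i=d["img"]; o=cv2.imread("pics/side0.png")
print(o[192:210:3,230:252:3,1].tolist()); print(i[192:210:3,230:252:3,1].tolist())
w=get_image("wrist")
c=np.array([.4985,-.0645]);u=np.array([-np.sin(.162),np.cos(.162)])
P=lambda r,al:np.r_[c+u*(.148+r*np.sin(al)),.122+r*np.cos(al)]
for al in (.838,.42): print(proj(w,[P(.142,al),P(.112,al),P(.06,al)]).round().tolist())
print("tcp",proj(w,sense()["position"]).round())
print("col275",w["img"][120:400:6,275].tolist())
o=np.zeros((600,700,3),np.uint8)
o[:,:350]=cv2.resize(i[130:280,190:277],(350,600)); o[:350,350:]=cv2.resize(w["img"][150:400,150:400],(350,350)); cv2.imwrite("pics/m2.png",o)
E
```

```text
[[106, 112, 86, 80, 63, 65, 64, 66], [123, 85, 55, 31, 16, 42, 66, 65], [129, 51, 18, 25, 22, 23, 57, 65], [127, 37, 22, 24, 23, 20, 62, 66], [114, 59, 28, 17, 22, 16, 67, 64], [69, 111, 45, 29, 44, 60, 66, 74]]
[[79, 75, 74, 75, 72, 73, 73, 80], [74, 72, 74, 75, 74, 70, 71, 71], [70, 69, 74, 74, 77, 73, 76, 75], [74, 72, 69, 71, 74, 72, 70, 74], [73, 70, 71, 73, 76, 74, 71, 75], [73, 83, 78, 74, 71, 72, 75, 77]]
[[278.0, 142.0], [278.0, 179.0], [278.0, 224.0]]
[[278.0, 265.0], [278.0, 263.0], [278.0, 260.0]]
tcp [[276. 243.]]
col275 [[92, 94, 94], [93, 95, 97], [92, 94, 95], [94, 96, 96], [94, 96, 96], [93, 96, 97], [95, 96, 97], [94, 96, 97], [93, 95, 95], [94, 96, 97], [92, 94, 95], [254, 254, 255], [254, 255, 255], [237, 243, 247], [164, 173, 180], [155, 163, 171], [159, 166, 174], [112, 114, 119], [106, 107, 110], [119, 120, 122], [120, 122, 124], [123, 125, 127], [127, 129, 131], [110, 112, 115], [107, 110, 112], [105, 108, 109], [236, 240, 245], [235, 239, 245], [238, 242, 246], [255, 255, 255], [205, 222, 226], [255, 255, 255], [28, 57, 108], [24, 55, 107], [24, 55, 107], [27, 58, 110], [160, 183, 194], [204, 225, 228], [255, 255, 255], [248, 254, 254], [197, 219, 223], [195, 219, 221], [250, 254, 254], [255, 255, 255], [46, 45, 43], [48, 47, 45], [44, 44, 43]]
```

View pics/m2.png

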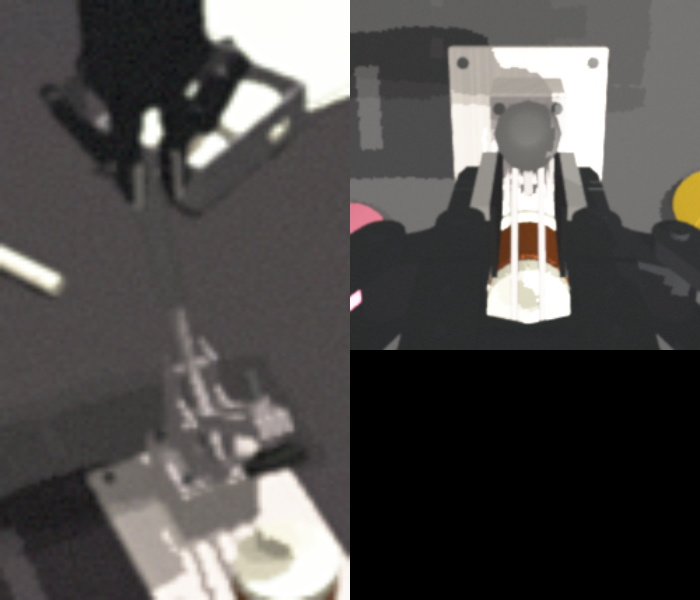

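The side view shows the arm partly down. The wrist view shows the handle end-on at wrist pixel (277,246), between the fingers and lagging them by about 5 mm. I'll recentre and take a firmer grip.

{"method": "carry_out", "body": {"increments": [[[0.72,0,0,0,0],[0.7,2,0,0,0],[0.7,5,0,0,0],[0.7,5,0,0,0],[0.75,5,0,0,0],[0.8,5,0,0,0],[0.85,5,0,0,0],[0.88,5,0,0,0],[0.88,5,0,0,0]]], "grip_force": 40}}

```text
time_s: 17.85
position: [0.4657, 0.1313, 0.1932]
orientation: [0.648, 0.762, 0.0, -0.0]
contact_force: [-0.4, -0.4, -0.2]
finger_gap: 0.0099
grasp_force: 0.0
```

```bash
python3 - <<'E'
from cell import *
from h import *
import cv2
w=get_image("wrist"); s=sense()
c=np.array([.4985,-.0645]);u=np.array([-np.sin(.162),np.cos(.162)])
P=lambda r,al:np.r_[c+u*(.148+r*np.sin(al)),.122+r*np.cos(al)]
x=np.r_[u[1],-u[0],0]*.011
for al in (.65,.6,.55,.5,.45,.4,.3,.2): print(al,proj(w,[P(.142,al),P(.095,al),P(.045,al),P(.135,al)+x,P(.135,al)-x]).round().tolist())
print("tcp",proj(w,s["position"]).round(),((s["position"][:2]-c)@u))
g=w["img"].mean(2)
for r in range(200,300,8): print(r,g[r,235:320:5].astype(int).tolist())
E
```

```text
0.65 [[278.0, 206.0], [278.0, 235.0], [278.0, 254.0], [302.0, 211.0], [255.0, 211.0]]
0.6 [[278.0, 221.0], [278.0, 243.0], [278.0, 258.0], [302.0, 225.0], [254.0, 225.0]]
0.55 [[278.0, 237.0], [278.0, 252.0], [278.0, 261.0], [303.0, 240.0], [254.0, 240.0]]
0.5 [[278.0, 254.0], [278.0, 260.0], [278.0, 264.0], [303.0, 255.0], [254.0, 255.0]]
0.45 [[278.0, 271.0], [278.0, 268.0], [278.0, 267.0], [303.0, 270.0], [254.0, 270.0]]
0.4 [[278.0, 288.0], [278.0, 277.0], [278.0, 270.0], [303.0, 286.0], [253.0, 286.0]]
0.3 [[278.0, 322.0], [278.0, 294.0], [278.0, 277.0], [303.0, 317.0], [253.0, 317.0]]
0.2 [[278.0, 355.0], [278.0, 311.0], [278.0, 283.0], [303.0, 347.0], [253.0, 347.0]]
tcp [[277. 244.]] 0.1984519423335364
200 [150, 181, 174, 175, 182, 188, 176, 181, 191, 243, 254, 254, 255, 255, 255, 255, 255]
208 [176, 179, 175, 174, 180, 176, 176, 176, 175, 179, 197, 254, 254, 255, 255, 255, 255]
216 [177, 179, 175, 175, 164, 164, 163, 163, 164, 163, 162, 178, 182, 184, 255, 255, 255]
224 [207, 210, 209, 188, 172, 178, 175, 176, 178, 174, 176, 174, 252, 254, 255, 255, 255]
232 [242, 243, 243, 197, 81, 104, 140, 236, 243, 228, 145, 135, 127, 155, 254, 255, 255]
240 [243, 243, 254, 207, 170, 144, 136, 243, 242, 149, 147, 136, 251, 251, 255, 255, 255]
248 [243, 243, 248, 229, 212, 183, 136, 144, 143, 149, 146, 134, 250, 253, 255, 255, 255]
256 [244, 244, 246, 232, 212, 146, 128, 146, 140, 128, 154, 127, 244, 254, 255, 255, 255]
264 [244, 244, 245, 229, 148, 147, 50, 146, 133, 130, 172, 40, 159, 166, 255, 255, 255]
272 [230, 46, 47, 140, 148, 145, 49, 166, 135, 145, 249, 41, 148, 147, 117, 53, 56]
280 [49, 50, 49, 148, 148, 116, 43, 104, 103, 105, 104, 43, 144, 148, 145, 53, 73]
288 [47, 45, 54, 148, 148, 71, 42, 105, 105, 104, 105, 42, 123, 147, 148, 47, 49]
296 [45, 49, 111, 147, 149, 49, 43, 104, 104, 104, 105, 41, 78, 147, 148, 64, 49]
```

The handle has swung ahead of the closed fingers and shows through their gap below row 276. I'll push it from behind, slightly higher for body clearance.

{"method": "carry_out", "body": {"increments": [[[0.9,0,0,-8,0],[0.9,0,0,-16,0],[0.9,-4,0,-18,0],[0.9,-8,0,-18,0],[0.9,-12,0,-18,0],[0.9,-16,0,-18,0],[0.9,-20,0,-18,0],[0.9,-20,0,-18,0]]]}}

```text
time_s: 18.57
position: [0.4692, 0.1112, 0.2119]
orientation: [0.648, 0.762, 0.001, 0.0]
contact_force: [-0.4, 2.6, 0.2]
finger_gap: 0.0087
grasp_force: 1.4
```

```bash
python3 - <<'E'
from cell import *
from h import *
import cv2
w=get_image("wrist"); s=sense()
c=np.array([.4985,-.0645]);u=np.array([-np.sin(.162),np.cos(.162)])
P=lambda r,al:np.r_[c+u*(.148+r*np.sin(al)),.122+r*np.cos(al)]
for al in (.3,.2,.1,0,-.05): print(al,proj(w,[P(.142,al),P(.095,al),P(.045,al)]).round().tolist())
print("tcp",proj(w,s["position"]).round(),(s["position"][:2]-c)@u,s["contact_force"])
print(w["img"][220:420:5,277].mean(1).astype(int).tolist())
o=cv2.imread("pics/side0.png"); sd=get_image("side")["img"]
# lid region in side view: white->foot dark?
print("lid rows start/now",[o[r,262].tolist() for r in range(262,280,4)],[sd[r,262].tolist() for r in range(262,280,4)])
E
```

```text
0.3 [[278.0, 258.0], [278.0, 247.0], [277.0, 240.0]]
0.2 [[278.0, 289.0], [278.0, 263.0], [277.0, 246.0]]
0.1 [[278.0, 318.0], [278.0, 278.0], [277.0, 252.0]]
0 [[278.0, 345.0], [278.0, 293.0], [277.0, 258.0]]
-0.05 [[278.0, 357.0], [278.0, 299.0], [277.0, 260.0]]
tcp [[277. 243.]] 0.17820276325871642 [0.03201703 2.94139067 1.00454109]
[131, 133, 133, 123, 124, 104, 97, 99, 97, 98, 96, 98, 98, 98, 98, 100, 102, 100, 103, 108, 107, 108, 107, 104, 67, 66, 110, 120, 131, 131, 157, 72, 52, 40, 39, 42, 41, 42, 40, 40]
lid rows start/now [[249, 252, 251], [249, 252, 251], [249, 253, 251], [248, 252, 251], [251, 254, 253]] [[137, 139, 148], [186, 188, 199], [84, 84, 87], [18, 18, 22], [236, 248, 246]]
```

{"method": "carry_out", "body": {"increments": [[[0.9,-2,0,0,0],[0.9,-4,0,0,0],[0.9,-6,0,0,0],[0.9,-8,0,0,0],[0.9,-10,0,0,0],[0.9,-12,0,0,0],[0.9,-12,0,0,0]]]}}

```text
time_s: 19.25
position: [0.4709, 0.0991, 0.211]
orientation: [0.648, 0.762, -0.0, -0.0]
contact_force: [-0.2, 0.1, 0.2]
finger_gap: 0.0085
grasp_force: 0.0
```

{"method": "carry_out", "body": {"increments": [[[0.9,-1,0,0,0],[0.9,-2,0,0,0],[0.9,-3,0,0,0],[0.9,-4,0,0,0],[0.9,-4,0,0,0]]]}}

```text
time_s: 19.67
position: [0.4715, 0.0955, 0.2112]
orientation: [0.648, 0.762, 0.0, 0.0]
contact_force: [-0.1, -0.7, -0.1]
finger_gap: 0.0084
grasp_force: 0.0
```

{"method": "carry_out", "body": {"increments": [[[0.9,-1,0,0,0],[0.9,-2,0,0,0],[0.9,-3,0,0,0],[0.9,-4,0,0,0],[0.9,-5,0,0,0],[0.9,-5,0,0,0]]]}}

```text
time_s: 20.17
position: [0.4719, 0.0919, 0.2111]
orientation: [0.648, 0.762, 0.001, -0.001]
contact_force: [-2.1, 10.5, -0.3]
finger_gap: 0.0087
grasp_force: 5.2
```

```bash
python3 - <<'E'
from cell import *
from h import *
import cv2
w=get_image("wrist"); s=sense()
c=np.array([.4985,-.0645]);u=np.array([-np.sin(.162),np.cos(.162)])
P=lambda r,al:np.r_[c+u*(.148+r*np.sin(al)),.122+r*np.cos(al)]
for al in (.1,.05,0,-.05,-.1): print(al,proj(w,[P(.142,al),P(.095,al),P(.045,al)]).round().tolist())
print("tcp",proj(w,s["position"]).round(),(s["position"][:2]-c)@u,s["contact_force"])
print(w["img"][300:420:3,277].mean(1).astype(int).tolist())
E
```

```text
0.1 [[279.0, 281.0], [278.0, 249.0], [278.0, 228.0]]
0.05 [[279.0, 296.0], [278.0, 257.0], [278.0, 231.0]]
0 [[279.0, 310.0], [278.0, 264.0], [278.0, 234.0]]
-0.05 [[279.0, 323.0], [278.0, 271.0], [278.0, 237.0]]
-0.1 [[279.0, 336.0], [278.0, 278.0], [278.0, 240.0]]
tcp [[277. 244.]] 0.15869684459816324 [-2.11320957 10.59465383  0.49470048]
[79, 78, 82, 81, 80, 84, 90, 85, 85, 83, 84, 82, 82, 98, 54, 152, 172, 121, 181, 56, 55, 54, 80, 125, 126, 123, 93, 34, 31, 30, 31, 31, 30, 30, 31, 29, 31, 28, 29, 30]
```

Contact is firm at the stop, with 10.5 N and the handle at about -0.05 rad, so the press is locked. Now over the top of the handle to push it back.

{"method": "carry_out", "body": {"increments": [[[0.9,3,0,0,0],[0.9,7,0,0,0],[0.9,8,0,-35,0],[0.9,8,0,-72,0],[0.9,8,0,-76,0],[0.9,-20,0,-76,0],[0.9,-56,0,-76,0],[0.9,-58,0,-76,0],[0.9,-58,0,-76,0],[0.9,-58,0,-40,0],[0.9,-58,0,-10,0],[0.9,-58,0,0,0],[0.9,-58,0,0,0]]]}}

```text
time_s: 21.3
position: [0.4804, 0.0344, 0.2089]
orientation: [0.647, 0.762, -0.001, -0.002]
contact_force: [-0.3, -1.1, -0.0]
finger_gap: 0.0086
grasp_force: 0.0
```

```bash
python3 - <<'E'
from cell import *
from h import *
import cv2
w=get_image("wrist"); s=sense()
c=np.array([.4985,-.0645]);u=np.array([-np.sin(.162),np.cos(.162)])
P=lambda r,al:np.r_[c+u*(.148+r*np.sin(al)),.122+r*np.cos(al)]
for al in (.1,0,-.05): print(al,proj(w,[P(.142,al),P(.095,al),P(.045,al)]).round().tolist())
print("tcp",s["time_s"],s["position"],(s["position"][:2]-c)@u,s["contact_force"])
print(w["img"][100:300:4,277].mean(1).astype(int).tolist())
E
```

```text
0.1 [[281.0, 149.0], [280.0, 148.0], [280.0, 148.0]]
0 [[281.0, 186.0], [280.0, 167.0], [280.0, 154.0]]
-0.05 [[281.0, 203.0], [280.0, 175.0], [280.0, 158.0]]
tcp 21.35 [0.48127111 0.03432247 0.21054618] 0.10030744384707337 [ 0.48421405 -0.34154014  0.03784498]
[195, 232, 231, 230, 231, 230, 181, 189, 189, 189, 178, 102, 94, 76, 76, 77, 79, 82, 85, 86, 95, 100, 107, 115, 139, 152, 147, 145, 140, 141, 102, 145, 194, 253, 94, 36, 35, 36, 130, 224, 254, 254, 254, 36, 47, 47, 41, 114, 91, 182]
```

{"method": "carry_out", "body": {"increments": [[[0.9,12,0,-5,0],[0.9,22,0,-11,0],[0.9,26,0,-11,0],[0.9,29,0,-11,0],[0.9,32,0,-11,0],[0.9,36,0,-11,0],[0.9,40,0,-11,0],[0.9,44,0,-11,0],[0.9,48,0,-11,0],[0.9,52,0,-11,0],[0.9,52,0,-11,0]]]}}

```text
time_s: 22.27
position: [0.4734, 0.0856, 0.2226]
orientation: [0.647, 0.762, 0.001, 0.0]
contact_force: [-0.2, 1.5, 5.3]
finger_gap: 0.0086
grasp_force: 2.5
```

{"method": "carry_out", "body": {"increments": [[[0.9,5,0,1,0],[0.9,10,0,2,0],[0.9,15,0,3,0],[0.9,20,0,4,0],[0.9,25,0,6,0],[0.9,30,0,8,0],[0.9,35,0,10,0],[0.9,38,0,11,0]]]}}

```text
time_s: 22.93
position: [0.4678, 0.1234, 0.2131]
orientation: [0.648, 0.762, 0.002, 0.001]
contact_force: [-4.3, 4.6, 21.4]
finger_gap: 0.0085
grasp_force: 11.4
```

{"method": "carry_out", "body": {"increments": [[[0.9,0,0,-6,0],[0.9,0,0,-12,0],[0.9,0,0,-12,0]]]}}

```text
time_s: 23.18
position: [0.4675, 0.1222, 0.224]
orientation: [0.648, 0.762, 0.0, 0.0]
contact_force: [-0.4, -1.0, 0.5]
finger_gap: 0.0083
grasp_force: 0.0
```

```bash
cat > st.py <<'E'
from cell import *
from h import *
import cv2
w=get_image("wrist"); s=sense()
c=np.array([.4985,-.0645]);u=np.array([-np.sin(.162),np.cos(.162)])
P=lambda r,al:np.r_[c+u*(.148+r*np.sin(al)),.122+r*np.cos(al)]
for al in (.85,.75,.65,.55,.45,.35,.25,.1,-.05): print(al,proj(w,[P(.142,al),P(.095,al),P(.045,al)]).round()[:,1].tolist())
print("tcp",s["time_s"],s["position"],(s["position"][:2]-c)@u,s["contact_force"],proj(w,s["position"]).round())
g=w["img"].mean(2)
for r in range(60,330,9): print(r,g[r,235:321:5].astype(int).tolist())
E
python3 st.py
```

```text
0.85 [130.0, 180.0, 218.0]
0.75 [150.0, 192.0, 223.0]
0.65 [173.0, 205.0, 228.0]
0.55 [198.0, 219.0, 233.0]
0.45 [226.0, 234.0, 239.0]
0.35 [254.0, 248.0, 245.0]
0.25 [282.0, 263.0, 250.0]
0.1 [323.0, 285.0, 259.0]
-0.05 [358.0, 304.0, 266.0]
tcp 23.2333 [0.46732687 0.12215491 0.2234651 ] 0.1892389601571225 [-0.6106259   0.0517423  -0.51575354] [[276. 243.]]
60 [106, 108, 107, 108, 108, 107, 108, 106, 107, 108, 108, 106, 107, 107, 108, 108, 108, 109]
69 [107, 106, 107, 107, 108, 107, 109, 107, 107, 108, 108, 107, 108, 108, 109, 109, 107, 107]
78 [109, 109, 108, 108, 107, 109, 107, 108, 109, 106, 109, 108, 109, 107, 107, 109, 108, 108]
87 [108, 107, 109, 108, 108, 109, 108, 108, 107, 108, 108, 109, 109, 108, 108, 109, 109, 108]
96 [102, 100, 103, 102, 102, 101, 102, 104, 110, 107, 108, 109, 110, 110, 108, 108, 110, 109]
105 [102, 101, 101, 101, 100, 101, 101, 101, 101, 100, 100, 100, 101, 109, 109, 109, 109, 110]
114 [92, 95, 89, 95, 100, 94, 101, 97, 100, 102, 100, 100, 102, 102, 98, 99, 96, 103]
123 [86, 88, 90, 88, 88, 89, 89, 89, 89, 89, 90, 88, 96, 96, 98, 96, 95, 96]
132 [89, 89
[... 1208 characters left out ...]
, 255, 255, 255, 255]
258 [237, 237, 243, 255, 185, 134, 78, 98, 98, 99, 96, 145, 147, 231, 255, 255, 255, 255]
267 [237, 236, 254, 255, 138, 136, 40, 98, 99, 97, 97, 71, 144, 153, 255, 255, 255, 255]
276 [255, 44, 43, 82, 137, 137, 37, 98, 97, 100, 91, 44, 137, 137, 50, 46, 47, 255]
285 [107, 48, 46, 130, 137, 137, 37, 98, 100, 99, 91, 36, 137, 137, 105, 61, 74, 230]
294 [44, 42, 46, 136, 136, 134, 39, 99, 101, 102, 91, 37, 137, 138, 136, 43, 45, 46]
303 [44, 43, 43, 42, 43, 143, 40, 104, 104, 106, 101, 43, 140, 44, 42, 43, 42, 44]
312 [42, 41, 42, 42, 43, 44, 41, 112, 111, 111, 107, 44, 41, 42, 44, 44, 43, 40]
321 [43, 45, 42, 41, 43, 43, 40, 110, 110, 110, 109, 43, 44, 43, 44, 42, 42, 42]
```

{"method": "carry_out", "body": {"increments": [[[0.9,0,0,-30,0],[0.9,0,0,-65,0],[0.9,0,0,-85,0],[0.9,0,0,-85,0]]]}}

```text
time_s: 23.57
position: [0.4685, 0.1223, 0.3117]
orientation: [0.648, 0.762, 0.002, 0.002]
contact_force: [-0.1, 0.6, 0.8]
finger_gap: 0.0084
grasp_force: 0.0
```

```bash
python3 st.py; python3 - <<'E'
from cell import *
from h import *
d=get_image("side"); c=np.array([.4985,-.0645]);u=np.array([-np.sin(.162),np.cos(.162)])
P=lambda r,al:np.r_[c+u*(.148+r*np.sin(al)),.122+r*np.cos(al)]
for al in (.838,.65,.45,.25,.1,-.05):
    q=proj(d,[P(r,al) for r in (.06,.08,.1,.12,.135)]).round().astype(int)
    print(al,q[0],q[-1],[[int(d["img"][v,uu+k].mean()) for k in (-5,0,5)] for uu,v in q])
E
```

```text
0.85 [124.0, 161.0, 192.0]
0.75 [137.0, 169.0, 196.0]
0.65 [152.0, 179.0, 199.0]
0.55 [169.0, 188.0, 203.0]
0.45 [187.0, 199.0, 208.0]
0.35 [205.0, 209.0, 212.0]
0.25 [224.0, 220.0, 216.0]
0.1 [252.0, 235.0, 223.0]
-0.05 [277.0, 250.0, 229.0]
tcp 23.6167 [0.46773731 0.12219483 0.30941881] 0.18921215600712152 [-0.67294123 -0.20291645 -0.56942761] [[275. 242.]]
60 [83, 82, 84, 83, 83, 83, 83, 83, 81, 81, 83, 81, 83, 83, 82, 82, 81, 83]
69 [82, 83, 83, 84, 82, 83, 84, 82, 83, 84, 82, 82, 83, 84, 84, 82, 82, 82]
78 [83, 83, 82, 83, 84, 81, 84, 83, 83, 81, 83, 82, 83, 83, 82, 83, 83, 82]
87 [84, 84, 83, 82, 83, 82, 83, 83, 85, 84, 83, 84, 84, 83, 82, 85, 84, 81]
96 [77, 77, 77, 78, 77, 76, 78, 79, 82, 83, 84, 83, 83, 84, 83, 83, 84, 84]
105 [78, 77, 78, 77, 77, 78, 76, 78, 78, 78, 76, 85, 83, 83, 83, 84, 85, 84]
114 [67, 67, 66, 68, 67, 69, 70, 69, 69, 73, 78, 79, 81, 74, 74, 73, 73, 73]
123 [68, 67, 66, 68, 69, 66, 68, 69, 67, 68, 73, 74, 74, 73, 74, 73, 73, 74]
132 [69, 68, 68, 68, 67, 67, 68, 68, 68, 79, 84, 85, 74, 72, 72, 75, 74, 74]
141 [68, 70, 66, 67, 67, 69, 69, 68, 66, 78, 82, 7
[... 1651 characters left out ...]
4, 90, 190, 51, 32, 30, 33, 32, 32, 32, 29]
321 [31, 32, 31, 32, 33, 31, 32, 160, 58, 218, 253, 27, 31, 33, 30, 31, 31, 32]
0.838 [230 199] [221 173] [[71, 69, 64], [71, 74, 69], [74, 69, 72], [69, 68, 65], [47, 66, 70]]
0.65 [231 199] [223 172] [[67, 68, 69], [69, 70, 67], [71, 68, 75], [69, 46, 70], [63, 67, 69]]
0.45 [233 200] [226 172] [[73, 65, 63], [68, 72, 70], [68, 72, 74], [68, 65, 69], [68, 68, 65]]
0.25 [234 201] [230 175] [[70, 67, 70], [71, 68, 67], [70, 67, 73], [66, 70, 77], [69, 69, 73]]
0.1 [235 203] [233 178] [[65, 68, 70], [68, 70, 71], [67, 71, 63], [69, 74, 47], [65, 69, 66]]
-0.05 [237 205] [236 183] [[64, 70, 71], [68, 74, 72], [69, 71, 74], [72, 74, 70], [70, 69, 70]]
```

The handle is unlocked, about 0.1 rad past upright, and it slipped between the fingers. I'll turn the gripper 90° so the shut fingers push with their flat backs, then go back to the jar side.

{"method": "carry_out", "body": {"increments": [[[1,-8,0,0,0.12],[1,-16,0,0,0.24],[1,-24,0,0,0.36],[1,-32,0,0,0.48],[1,-40,0,0,0.6],[1,-48,0,0,0.72],[1,-56,0,0,0.84],[1,-64,0,0,0.96],[1,-72,0,0,1.08],[1,-79,0,0,1.2],[1,-79,0,0,1.32],[1,-79,0,0,1.44],[1,-79,0,0,1.57],[1,-79,0,0,1.57],[1,-79,0,0,1.57]]], "grip_force": 60}}

```text
time_s: 24.92
position: [0.4795, 0.0443, 0.3069]
orientation: [0.997, 0.083, -0.001, -0.0]
contact_force: [0.8, -0.4, -0.5]
finger_gap: 0.0
grasp_force: 0.0
```

```bash
python3 - <<'E'
from cell import *
from h import *
s=sense()
c=np.array([.4985,-.0645]);u=np.array([-np.sin(.162),np.cos(.162)]);v=np.array([u[1],-u[0]])
q=s["position"][:2]-c; print(s["time_s"],s["position"],yaw(s),"st x,y",q@v,q@u,s["finger_gap"],s["joint_pos"][5])
w=get_image("wrist");P=lambda r,al:np.r_[c+u*(.148+r*np.sin(al)),.122+r*np.cos(al)]
for al in (.25,.1,0,-.05):
    p=proj(w,[P(.142,al),P(.095,al),P(.045,al)]).round(); print(al,p.tolist())
# handle: mask near horizontal line
g=w["img"].mean(2); r=int(p[1,1]); print(r)
for k in range(r-30,r+31,5): print(k,g[k,290:440:6].astype(int).tolist())
E
```

```text
24.9167 [0.47954066 0.04427258 0.30694222] -1.4047467199311015 st x,y -0.0011669182648741602 0.11040638382091734 9.747296493358118e-06 1.3594894544640985
0.25 [[178.0, 217.0], [206.0, 201.0], [229.0, 188.0]]
0.1 [[205.0, 219.0], [222.0, 201.0], [235.0, 188.0]]
0 [[225.0, 219.0], [233.0, 202.0], [240.0, 188.0]]
-0.05 [[235.0, 219.0], [239.0, 202.0], [242.0, 188.0]]
202
172 [182, 166, 171, 190, 168, 176, 188, 187, 174, 198, 212, 206, 192, 195, 182, 202, 200, 217, 235, 236, 235, 235, 194, 32, 73]
177 [182, 205, 205, 240, 240, 240, 237, 250, 70, 246, 246, 35, 41, 187, 143, 195, 107, 221, 234, 234, 234, 234, 178, 35, 70]
182 [97, 93, 92, 108, 107, 106, 113, 131, 89, 140, 178, 72, 58, 167, 50, 107, 147, 233, 235, 234, 234, 234, 183, 54, 76]
187 [177, 185, 209, 218, 218, 226, 228, 224, 233, 184, 230, 222, 152, 147, 165, 172, 205, 234, 234, 234, 235, 235, 233, 113, 39]
192 [136, 200, 230, 238, 238, 240, 239, 238, 238, 242, 248, 251, 251, 251, 251, 243, 237, 237, 236, 237, 237, 237, 237, 227, 218]
197 [102, 101, 150, 155, 155, 115, 180, 235, 235, 234, 234, 234, 244, 242, 232, 232, 162, 232, 233, 232, 232, 232, 232, 232, 232]
202 [104, 102, 159, 159, 157, 82, 156, 160, 184, 235, 237, 238, 238, 238, 238, 239, 108, 237, 236, 236, 236, 236, 236, 236, 236]
207 [70, 84, 107, 104, 103, 107, 109, 108, 101, 111, 117, 172, 173, 178, 180, 179, 180, 180, 181, 186, 185, 185, 186, 194, 202]
212 [36, 39, 44, 41, 43, 42, 41, 41, 42, 41, 40, 41, 43, 55, 66, 67, 67, 67, 65, 67, 66, 65, 65, 67, 67]
217 [37, 43, 41, 43, 41, 42, 44, 42, 43, 42, 42, 41, 42, 51, 66, 65, 66, 68, 64, 67, 68, 66, 66, 67, 67]
222 [36, 42, 41, 42, 43, 42, 41, 39, 44, 41, 42, 43, 42, 54, 66, 67, 65, 64, 66, 66, 66, 66, 65, 66, 66]
227 [39, 44, 43, 42, 41, 41, 39, 43, 42, 41, 43, 43, 40, 57, 66, 66, 66, 67, 64, 64, 65, 67, 66, 66, 64]
232 [43, 41, 41, 40, 42, 40, 41, 42, 41, 41, 42, 44, 42, 65, 67, 67, 65, 65, 66, 65, 66, 66, 66, 66, 65]
```

```bash
python3 - <<'E'
from cell import *
from h import *
w=get_image("wrist");g=w["img"].mean(2)
for k in range(180,245,6): print(k,g[k,110:262:6].astype(int).tolist())
E
```

```text
180 [67, 65, 66, 66, 66, 65, 66, 65, 65, 66, 67, 67, 66, 66, 64, 66, 66, 66, 51, 79, 204, 138, 80, 89, 110, 96]
186 [65, 65, 65, 67, 65, 65, 66, 66, 67, 66, 64, 63, 65, 66, 66, 64, 66, 60, 54, 65, 69, 67, 65, 80, 74, 88]
192 [66, 67, 65, 66, 66, 65, 68, 66, 67, 66, 66, 65, 66, 64, 66, 66, 65, 67, 69, 68, 65, 63, 64, 76, 89, 103]
198 [66, 66, 66, 66, 64, 65, 64, 66, 65, 64, 66, 67, 64, 67, 67, 66, 75, 75, 73, 68, 63, 62, 184, 199, 196, 110]
204 [66, 67, 66, 65, 67, 65, 65, 64, 66, 65, 64, 65, 67, 65, 68, 85, 84, 77, 75, 66, 61, 202, 202, 203, 202, 202]
210 [66, 65, 66, 65, 65, 66, 66, 67, 64, 66, 66, 67, 64, 67, 87, 107, 99, 87, 73, 69, 59, 58, 59, 56, 52, 54]
216 [66, 64, 66, 65, 65, 66, 65, 66, 66, 65, 66, 68, 67, 66, 114, 130, 137, 97, 78, 64, 58, 58, 58, 58, 59, 59]
222 [66, 66, 67, 64, 67, 67, 66, 66, 66, 66, 64, 67, 65, 66, 96, 127, 145, 91, 64, 58, 57, 57, 58, 58, 57, 58]
228 [66, 65, 65, 65, 67, 65, 66, 64, 67, 67, 67, 66, 67, 65, 64, 68, 75, 58, 53, 53, 53, 53, 55, 57, 59, 58]
234 [66, 65, 67, 65, 65, 66, 67, 67, 66, 65, 68, 66, 67, 65, 65, 67, 60, 50, 54, 53, 53, 52, 54, 51, 53, 53]
240 [66, 66, 65, 67, 66, 66, 67, 67, 67, 66, 64, 66, 65, 66, 67, 65, 53, 51, 53, 53, 54, 51, 52, 52, 52, 53]
```

Handle confirmed at about 0.1 rad, tip at column 206. Lowering and pushing it back.

{"method": "carry_out", "body": {"increments": [[[1,0,0,35,0],[1,0,0,70,0],[1,0,0,84,0],[1,0,-6,85,0],[1,0,-12,85,0],[1,0,-18,85,0],[1,0,-22,85,0],[1,0,-26,85,0],[1,0,-30,85,0],[1,0,-35,86,0],[1,0,-40,87,0]]]}}

```text
time_s: 25.93
position: [0.4734, 0.0844, 0.2214]
orientation: [0.997, 0.081, 0.0, -0.0]
contact_force: [-0.6, -1.6, -0.1]
finger_gap: 0.0004
grasp_force: 0.0
```

{"method": "carry_out", "body": {"increments": [[[1,0,-5,1,0],[1,0,-10,2,0],[1,0,-15,4,0],[1,0,-20,6,0]]]}}

```text
time_s: 26.27
position: [0.4706, 0.1047, 0.2178]
orientation: [0.997, 0.081, 0.002, -0.001]
contact_force: [-12.5, 5.0, 38.1]
finger_gap: 0.0001
grasp_force: 17.6
```

{"method": "carry_out", "body": {"increments": [[[1,0,4,-10,0],[1,0,4,-40,0],[1,0,4,-60,0],[1,0,4,-60,0]]]}}

```text
time_s: 26.6
position: [0.4721, 0.1, 0.2787]
orientation: [0.997, 0.081, 0.003, -0.0]
contact_force: [0.1, -0.1, -0.7]
finger_gap: -0.0002
grasp_force: 0.0
```

```bash
cat > st2.py <<'E'
from cell import *
from h import *
s=sense()
c=np.array([.4985,-.0645]);u=np.array([-np.sin(.162),np.cos(.162)]);v=np.array([u[1],-u[0]])
q=s["position"][:2]-c; print(s["time_s"],s["position"],"st x,y",q@v,q@u,s["contact_force"])
w=get_image("wrist");P=lambda r,al:np.r_[c+u*(.148+r*np.sin(al)),.122+r*np.cos(al)]
for al in (.838,.7,.6,.5,.4,.3,.2,.1,0,-.05):
    p=proj(w,[P(.142,al),P(.095,al),P(.045,al)]).round(); print(al,p.tolist())
g=w["img"].mean(2)
for k in range(160,250,6): print(k,g[k,110:350:6].astype(int).tolist())
E
python3 st2.py
```

```text
26.6 [0.47211123 0.10002747 0.27872398] st x,y 0.0004937634875658362 0.16662956992043887 [ 0.11284639 -0.12576834 -0.70879787]
0.838 [[165.0, 214.0], [217.0, 203.0], [262.0, 194.0]]
0.7 [[178.0, 219.0], [226.0, 206.0], [266.0, 195.0]]
0.6 [[191.0, 223.0], [235.0, 208.0], [270.0, 196.0]]
0.5 [[205.0, 227.0], [244.0, 210.0], [274.0, 197.0]]
0.4 [[223.0, 230.0], [254.0, 211.0], [278.0, 197.0]]
0.3 [[242.0, 232.0], [265.0, 213.0], [283.0, 198.0]]
0.2 [[262.0, 234.0], [277.0, 213.0], [288.0, 198.0]]
0.1 [[284.0, 235.0], [289.0, 214.0], [292.0, 198.0]]
0 [[306.0, 236.0], [301.0, 214.0], [297.0, 198.0]]
-0.05 [[317.0, 236.0], [307.0, 214.0], [300.0, 198.0]]
160 [63, 65, 63, 64, 62, 65, 64, 63, 63, 65, 64, 66, 65, 65, 63, 67, 63, 64, 59, 54, 51, 50, 60, 59, 59, 63, 224, 221, 208, 129, 91, 173, 171, 171, 169, 166, 103, 194, 238, 238]
166 [63, 63, 64, 64, 62, 64, 63, 63, 63, 64, 66, 62, 64, 66, 64, 65, 64, 62, 58, 56, 52, 50, 51, 51, 52, 55, 217, 229, 217, 141, 91, 89, 89, 90, 88, 88, 98, 172, 232, 237]
172 [63, 63, 63, 64, 63, 64, 63, 63, 63, 62, 63, 64, 64, 65, 65, 65, 63, 59, 59, 53, 52, 52
[... 1440 characters left out ...]
68, 37, 41, 39, 39, 38, 40, 40, 41]
226 [64, 65, 64, 62, 64, 64, 63, 64, 65, 63, 65, 66, 65, 63, 65, 64, 64, 58, 60, 51, 57, 56, 55, 57, 57, 56, 63, 91, 104, 97, 87, 67, 36, 40, 42, 42, 41, 40, 38, 40]
232 [63, 62, 65, 64, 63, 63, 63, 65, 63, 64, 64, 64, 63, 64, 64, 64, 66, 59, 59, 51, 56, 55, 58, 56, 58, 57, 69, 117, 129, 122, 64, 57, 31, 41, 41, 40, 41, 40, 41, 39]
238 [64, 63, 65, 65, 65, 65, 63, 64, 63, 64, 65, 62, 65, 64, 66, 65, 64, 60, 59, 52, 51, 51, 49, 53, 50, 50, 53, 115, 67, 64, 60, 37, 33, 41, 40, 39, 41, 40, 39, 40]
244 [64, 64, 64, 64, 62, 64, 65, 63, 64, 64, 65, 63, 64, 64, 64, 64, 63, 59, 55, 50, 50, 50, 52, 50, 50, 52, 51, 52, 60, 59, 41, 31, 33, 41, 42, 41, 44, 40, 40, 40]
```

{"method": "carry_out", "body": {"increments": [[[1,0,20,-4,0],[1,0,46,-4,0],[1,0,46,0,0],[1,0,46,20,0],[1,0,46,34,0],[1,0,40,34,0],[1,0,34,34,0],[1,0,29,35,0],[1,0,24,35,0],[1,0,20,36,0],[1,0,16,36,0],[1,0,16,36,0]]]}}

```text
time_s: 27.65
position: [0.4733, 0.0846, 0.2395]
orientation: [0.997, 0.082, 0.0, -0.0]
contact_force: [-0.0, -0.9, 0.4]
finger_gap: 0.0
grasp_force: 0.0
```

```bash
python3 st2.py
```

```text
27.65 [0.4733059  0.08464828 0.23946518] st x,y -0.0008077532495917479 0.1512590521323173 [-0.04226209 -0.87385726  0.41727697]
0.838 [[122.0, 229.0], [187.0, 215.0], [242.0, 203.0]]
0.7 [[135.0, 237.0], [197.0, 219.0], [246.0, 205.0]]
0.6 [[148.0, 242.0], [206.0, 221.0], [250.0, 205.0]]
0.5 [[164.0, 247.0], [216.0, 224.0], [255.0, 206.0]]
0.4 [[184.0, 251.0], [228.0, 226.0], [260.0, 207.0]]
0.3 [[206.0, 255.0], [240.0, 227.0], [265.0, 207.0]]
0.2 [[230.0, 258.0], [254.0, 229.0], [270.0, 208.0]]
0.1 [[257.0, 260.0], [268.0, 229.0], [276.0, 208.0]]
0 [[284.0, 260.0], [282.0, 230.0], [281.0, 208.0]]
-0.05 [[297.0, 260.0], [289.0, 229.0], [284.0, 208.0]]
160 [63, 65, 66, 64, 64, 63, 65, 64, 64, 65, 64, 64, 63, 66, 67, 66, 65, 61, 61, 54, 52, 59, 60, 166, 223, 219, 203, 134, 147, 180, 179, 177, 177, 176, 124, 153, 225, 225, 224, 229]
166 [64, 64, 64, 63, 65, 65, 65, 65, 64, 62, 66, 64, 63, 65, 64, 65, 65, 59, 56, 52, 53, 50, 52, 141, 211, 216, 183, 131, 161, 176, 175, 175, 169, 174, 111, 146, 237, 239, 239, 238]
172 [64, 64, 65, 63, 64, 63, 64, 65, 64, 64, 64, 64, 66, 66, 65, 65, 64, 62,
[... 1472 characters left out ...]
 103, 140, 158, 158, 155, 157, 156, 156]
226 [65, 64, 66, 63, 65, 64, 65, 65, 65, 67, 65, 65, 65, 66, 65, 63, 60, 61, 54, 59, 56, 57, 58, 61, 73, 73, 72, 66, 63, 27, 28, 27, 37, 41, 41, 42, 40, 43, 41, 42]
232 [65, 63, 66, 65, 63, 66, 67, 64, 65, 64, 62, 65, 65, 64, 66, 66, 60, 61, 52, 55, 57, 57, 56, 73, 74, 76, 74, 69, 64, 25, 29, 27, 38, 39, 42, 39, 42, 41, 42, 42]
238 [65, 65, 64, 65, 65, 64, 64, 65, 66, 65, 65, 63, 65, 66, 64, 63, 59, 51, 51, 52, 53, 54, 71, 81, 83, 79, 74, 71, 61, 27, 27, 29, 40, 40, 42, 41, 40, 41, 43, 41]
244 [64, 64, 64, 65, 62, 63, 65, 64, 65, 65, 64, 65, 66, 65, 66, 66, 60, 51, 52, 51, 53, 54, 65, 92, 92, 90, 78, 62, 49, 27, 26, 29, 37, 40, 38, 40, 39, 39, 41, 40]
```

{"method": "carry_out", "body": {"increments": [[[1,0,-4,-2,0],[1,0,-8,-3,0],[1,0,-12,-3,0],[1,0,-16,-3,0],[1,0,-18,-3,0],[1,0,-18,-3,0]]]}}

```text
time_s: 28.2
position: [0.4704, 0.1021, 0.2422]
orientation: [0.997, 0.082, -0.0, -0.0]
contact_force: [-0.3, 0.4, 0.2]
finger_gap: -0.0001
grasp_force: 0.0
```

```bash
python3 st2.py | cut -c1-190
```

```text
28.2 [0.47040613 0.10205644 0.24217977] st x,y -0.0008617539127074338 0.16890698673076698 [-0.25710132  0.39550956  0.16753185]
0.838 [[151.0, 228.0], [212.0, 214.0], [262.0, 202.0]]
0.7 [[165.0, 235.0], [222.0, 218.0], [268.0, 204.0]]
0.6 [[179.0, 240.0], [231.0, 220.0], [272.0, 204.0]]
0.5 [[196.0, 245.0], [242.0, 222.0], [276.0, 205.0]]
0.4 [[216.0, 249.0], [254.0, 224.0], [281.0, 206.0]]
0.3 [[239.0, 253.0], [267.0, 226.0], [286.0, 206.0]]
0.2 [[264.0, 256.0], [280.0, 227.0], [292.0, 207.0]]
0.1 [[290.0, 257.0], [294.0, 228.0], [297.0, 207.0]]
0 [[317.0, 258.0], [308.0, 228.0], [303.0, 207.0]]
-0.05 [[330.0, 258.0], [316.0, 228.0], [306.0, 207.0]]
160 [62, 62, 64, 64, 63, 63, 63, 64, 64, 63, 62, 64, 63, 63, 64, 64, 63, 59, 59, 50, 51, 54, 57, 58, 60, 50, 216, 223, 224, 161, 96, 169, 173, 173, 170, 171, 170, 104, 198, 221]
166 [64, 64, 61, 64, 62, 63, 62, 62, 63, 65, 64, 62, 65, 64, 63, 63, 63, 60, 59, 51, 50, 53, 53, 53, 52, 50, 205, 205, 204, 169, 116, 171, 154, 154, 159, 169, 168, 102, 196, 238]
172 [62, 64, 62, 62, 62, 64, 63, 62, 65, 64, 63, 63, 64, 62, 64, 64, 63, 59, 59, 50
[... 1441 characters left out ...]
, 64, 100, 151, 151, 151, 152, 153, 151]
226 [64, 63, 64, 64, 63, 60, 63, 63, 64, 63, 63, 65, 65, 64, 63, 62, 62, 59, 61, 56, 55, 55, 55, 56, 56, 57, 33, 35, 68, 71, 72, 71, 67, 47, 41, 39, 42, 40, 43, 39]
232 [63, 64, 64, 63, 64, 65, 62, 64, 66, 64, 64, 64, 65, 64, 64, 64, 63, 60, 56, 56, 54, 55, 56, 56, 55, 56, 56, 59, 72, 75, 76, 70, 59, 52, 41, 39, 43, 41, 38, 38]
238 [63, 63, 64, 63, 64, 64, 64, 64, 63, 64, 63, 64, 64, 65, 64, 64, 64, 59, 52, 51, 50, 51, 50, 53, 51, 55, 55, 70, 82, 85, 82, 67, 59, 49, 40, 41, 39, 41, 39, 39]
244 [63, 64, 64, 62, 65, 64, 65, 62, 64, 65, 63, 63, 63, 64, 63, 65, 64, 59, 51, 51, 51, 50, 51, 49, 50, 52, 50, 79, 91, 62, 62, 60, 57, 38, 41, 41, 43, 41, 40, 40]
```

```bash
python3 - <<'E'
from cell import *
from h import *
w=get_image("wrist");g=w["img"]; s=sense()
for k in range(232,330,5): print(k,g[k,230:350:5].mean(1).astype(int).tolist())
c=np.array([.4985,-.0645]);u=np.array([-np.sin(.162),np.cos(.162)]);v=np.array([u[1],-u[0]])
T=s["position"]
for x in (-.011,0,.011):
  for y in (-.011,0,.011): print("tcp",x,y,proj(w,[T+np.r_[x*v+y*u,0],T+np.r_[x*v+y*u,.03]]).round().tolist())
d=get_image("side")
# handle vs background in side and top images: difference with predicted occlusion
for al in (.1,.3): print(proj(d,[np.r_[c+u*(.148+r*np.sin(al)),.122+r*np.cos(al)] for r in (.05,.14)]).round().tolist())
for k in range(168,215,4): print(k,d["img"][k,215:262:2].mean(1).astype(int).tolist())
E
```

```text
232 [55, 57, 56, 55, 56, 57, 56, 56, 56, 71, 74, 75, 75, 68, 63, 58, 38, 40, 39, 41, 38, 40, 39, 42]
237 [50, 49, 50, 53, 51, 52, 55, 56, 62, 76, 81, 84, 80, 76, 60, 58, 42, 40, 41, 38, 40, 40, 40, 40]
242 [52, 53, 50, 52, 50, 52, 49, 52, 73, 79, 90, 61, 69, 60, 60, 57, 40, 42, 40, 40, 42, 40, 39, 40]
247 [51, 50, 49, 49, 51, 50, 52, 51, 78, 59, 63, 63, 61, 59, 60, 53, 39, 38, 40, 42, 38, 41, 39, 40]
252 [51, 51, 52, 51, 53, 49, 51, 51, 58, 63, 65, 64, 62, 61, 60, 44, 41, 39, 38, 41, 41, 41, 41, 41]
257 [49, 50, 51, 52, 49, 51, 49, 52, 57, 62, 64, 66, 65, 62, 59, 39, 39, 40, 40, 38, 40, 40, 41, 41]
262 [48, 52, 52, 51, 51, 53, 50, 95, 88, 20, 41, 82, 80, 61, 53, 40, 40, 39, 43, 41, 40, 41, 40, 40]
267 [49, 51, 51, 51, 50, 51, 50, 82, 83, 21, 33, 82, 83, 55, 55, 60, 63, 57, 63, 55, 41, 42, 42, 40]
272 [51, 50, 50, 50, 22, 20, 27, 82, 82, 22, 31, 80, 82, 22, 24, 30, 63, 65, 65, 64, 64, 63, 63, 64]
277 [52, 51, 49, 47, 22, 20, 32, 81, 81, 19, 27, 81, 81, 25, 22, 17, 64, 64, 64, 65, 65, 64, 64, 64]
282 [48, 52, 51, 33, 20, 23, 48, 82, 81, 16, 25, 80, 81, 25, 22, 19, 53, 62, 63, 64, 64, 6
[... 1926 characters left out ...]
8, 72, 71, 74, 74, 75, 71, 67, 69, 69, 67, 74, 75, 77, 77, 71, 78, 73, 75, 71, 73, 71, 74, 73]
192 [78, 75, 71, 71, 76, 75, 72, 69, 70, 71, 71, 75, 73, 74, 76, 76, 73, 69, 70, 75, 71, 73, 74, 74]
196 [78, 75, 70, 76, 72, 74, 72, 69, 71, 71, 70, 74, 77, 73, 72, 71, 75, 74, 73, 75, 76, 75, 71, 77]
200 [78, 71, 76, 75, 73, 74, 70, 71, 72, 71, 69, 72, 72, 71, 76, 75, 74, 74, 73, 71, 74, 75, 72, 76]
204 [78, 72, 73, 75, 69, 72, 74, 73, 66, 71, 71, 76, 74, 72, 74, 74, 74, 74, 72, 72, 73, 75, 76, 71]
208 [72, 71, 72, 75, 73, 74, 73, 76, 74, 69, 69, 72, 69, 74, 72, 75, 75, 75, 73, 72, 74, 75, 73, 73]
212 [77, 75, 70, 71, 71, 70, 75, 75, 72, 71, 88, 87, 71, 75, 75, 75, 75, 69, 74, 77, 74, 72, 74, 72]
```

The finger ends appear in the wrist view at row 262, not row 244. They sit about 24 mm behind the nominal TCP, so the fingers were sliding over the handle's end. I'll go lower on the jar side and push again.

{"method": "carry_out", "body": {"increments": [[[1,0,20,-8,0],[1,0,46,-8,0],[1,0,46,0,0],[1,0,46,20,0],[1,0,46,35,0],[1,0,38,36,0],[1,0,30,36,0],[1,0,25,36,0],[1,0,20,36,0],[1,0,15,37,0],[1,0,10,37,0],[1,0,5,38,0]]]}}

```text
time_s: 29.35
position: [0.4715, 0.0972, 0.2046]
orientation: [0.997, 0.081, 0.001, 0.0]
contact_force: [-0.6, -2.2, 0.4]
finger_gap: 0.0002
grasp_force: 1.3
```

```bash
python3 st2.py | sed -n '1,11p'; python3 - <<'E'
from cell import *
g=get_image("wrist")["img"].mean(2)
for k in range(190,262,8): print(k,g[k,130:310:5].astype(int).tolist())
E
```

```text
29.35 [0.4714689  0.09721296 0.20464055] st x,y -0.0005941101723450325 0.16395550733707245 [-0.60609823 -2.19157027  0.42593953]
0.838 [[117.0, 251.0], [193.0, 232.0], [254.0, 216.0]]
0.7 [[132.0, 262.0], [205.0, 237.0], [259.0, 218.0]]
0.6 [[148.0, 269.0], [215.0, 240.0], [264.0, 219.0]]
0.5 [[167.0, 276.0], [227.0, 243.0], [269.0, 220.0]]
0.4 [[191.0, 283.0], [241.0, 246.0], [275.0, 221.0]]
0.3 [[219.0, 288.0], [256.0, 248.0], [281.0, 222.0]]
0.2 [[249.0, 293.0], [272.0, 250.0], [287.0, 222.0]]
0.1 [[282.0, 295.0], [289.0, 251.0], [293.0, 222.0]]
0 [[315.0, 296.0], [306.0, 251.0], [300.0, 222.0]]
-0.05 [[332.0, 296.0], [314.0, 251.0], [303.0, 222.0]]
190 [63, 64, 63, 65, 64, 65, 64, 64, 63, 64, 64, 64, 66, 64, 65, 61, 59, 52, 51, 51, 52, 49, 51, 49, 51, 52, 201, 200, 201, 199, 149, 154, 85, 87, 106, 86]
198 [64, 64, 62, 63, 63, 65, 64, 66, 64, 63, 64, 63, 64, 63, 63, 59, 59, 54, 51, 51, 52, 51, 50, 52, 52, 51, 200, 200, 199, 198, 152, 153, 119, 100, 157, 83]
206 [63, 64, 63, 63, 63, 62, 63, 65, 64, 63, 65, 65, 64, 63, 65, 59, 59, 53, 51, 50, 51, 53, 51, 52, 50, 51, 196, 197, 197, 1
[... 225 characters left out ...]
65, 64, 64, 65, 65, 60, 58, 56, 51, 49, 52, 50, 50, 50, 52, 53, 99, 57, 64, 68, 74, 72, 72, 68, 74, 72]
230 [62, 63, 63, 64, 64, 63, 63, 63, 65, 63, 63, 65, 63, 65, 63, 59, 59, 53, 53, 55, 53, 51, 52, 51, 51, 59, 66, 69, 71, 72, 72, 73, 63, 97, 100, 99]
238 [63, 65, 64, 63, 63, 62, 64, 65, 63, 65, 63, 65, 65, 63, 63, 59, 58, 50, 55, 56, 56, 57, 56, 63, 67, 69, 70, 73, 73, 73, 62, 59, 44, 30, 26, 33]
246 [64, 62, 63, 64, 66, 64, 63, 64, 62, 65, 65, 63, 64, 64, 63, 60, 52, 50, 50, 52, 51, 64, 69, 72, 73, 74, 75, 73, 67, 60, 59, 28, 25, 27, 28, 32]
254 [64, 63, 62, 63, 63, 64, 64, 64, 65, 63, 64, 64, 64, 64, 64, 58, 51, 49, 51, 64, 74, 75, 78, 77, 79, 75, 75, 75, 59, 57, 25, 26, 27, 27, 28, 31]
```

The handle now follows the fingers, at about 0.33 rad. Continuing to fully open.

{"method": "carry_out", "body": {"increments": [[[1,0,-5,1,0],[1,0,-10,3,0],[1,0,-16,5,0],[1,0,-21,7,0],[1,0,-26,9,0],[1,0,-31,12,0],[1,0,-36,15,0],[1,0,-41,18,0],[1,0,-46,21,0],[1,0,-50,24,0],[1,0,-53,27,0],[1,0,-53,27,0]]]}}

```text
time_s: 30.45
position: [0.462, 0.1495, 0.1763]
orientation: [0.997, 0.082, -0.001, -0.0]
contact_force: [0.4, 0.1, 0.1]
finger_gap: -0.0003
grasp_force: 0.0
```

```bash
python3 st2.py | sed -n '1,5p'; python3 - <<'E'
from cell import *
g=get_image("wrist")["img"].mean(2)
for k in range(190,262,8): print(k,g[k,130:310:5].astype(int).tolist())
E
```

```text
30.45 [0.46201808 0.14952164 0.17628098] st x,y -0.0014842012252357512 0.21710363635976443 [0.40580893 0.11996806 0.10151422]
0.838 [[201.0, 274.0], [275.0, 248.0], [331.0, 228.0]]
0.7 [[226.0, 288.0], [292.0, 254.0], [339.0, 230.0]]
0.6 [[251.0, 299.0], [307.0, 259.0], [345.0, 231.0]]
0.5 [[280.0, 310.0], [323.0, 263.0], [352.0, 233.0]]
190 [63, 62, 63, 60, 63, 62, 62, 64, 62, 61, 63, 61, 62, 63, 59, 57, 57, 57, 50, 50, 51, 51, 52, 51, 49, 51, 50, 50, 51, 50, 48, 49, 52, 49, 50, 180]
198 [63, 63, 63, 64, 63, 61, 65, 63, 64, 63, 63, 64, 63, 64, 59, 59, 58, 58, 52, 48, 51, 50, 49, 51, 51, 50, 51, 51, 50, 51, 50, 48, 49, 52, 51, 185]
206 [62, 62, 63, 63, 63, 62, 61, 63, 64, 62, 65, 63, 61, 62, 58, 56, 58, 58, 51, 50, 51, 50, 49, 51, 50, 49, 51, 49, 49, 29, 27, 25, 26, 27, 28, 99]
214 [64, 62, 63, 64, 62, 62, 63, 62, 63, 64, 62, 63, 63, 63, 59, 58, 56, 59, 52, 50, 50, 51, 50, 49, 49, 51, 45, 29, 24, 27, 26, 26, 27, 28, 26, 98]
222 [62, 64, 64, 61, 62, 63, 63, 63, 64, 63, 65, 63, 62, 63, 60, 59, 61, 57, 58, 51, 49, 51, 49, 51, 51, 28, 27, 26, 27, 27, 27, 28, 28, 27, 27, 97]
230 [62, 61, 63, 62, 62, 63, 65, 63, 63, 62, 62, 66, 65, 63, 65, 59, 57, 58, 57, 50, 49, 51, 50, 50, 50, 34, 26, 25, 27, 27, 29, 43, 61, 70, 72, 77]
238 [64, 62, 61, 63, 63, 63, 63, 62, 62, 62, 63, 64, 64, 64, 65, 59, 58, 57, 57, 52, 51, 52, 52, 52, 52, 54, 61, 70, 72, 77, 79, 84, 85, 63, 60, 60]
246 [63, 62, 62, 64, 62, 61, 62, 62, 63, 63, 63, 64, 63, 63, 64, 60, 57, 58, 53, 53, 52, 57, 70, 75, 78, 82, 85, 88, 90, 90, 79, 62, 61, 62, 61, 61]
254 [63, 63, 63, 63, 63, 63, 63, 64, 62, 63, 63, 63, 62, 64, 64, 58, 59, 59, 68, 81, 85, 88, 92, 92, 93, 96, 96, 94, 63, 61, 62, 61, 61, 62, 61, 59]
```

{"method": "carry_out", "body": {"increments": [[[1,0,-2,2,0],[1,0,-4,4,0],[1,0,-6,6,0],[1,0,-6,6,0]]]}}

```text
time_s: 30.88
position: [0.4618, 0.1549, 0.1711]
orientation: [0.997, 0.081, 0.0, 0.0]
contact_force: [-0.1, -2.7, 3.2]
finger_gap: -0.0001
grasp_force: 2.0
```

{"method": "carry_out", "body": {"increments": [[[1,0,4,-20,0],[1,0,6,-60,0],[1,0,6,-100,0],[1,0,6,-129,0],[1,0,30,-129,0.1],[0.5,0,55,-129,0.2],[0,0,80,-129,0.3],[0,0,105,-129,0.4],[0,0,130,-129,0.5],[0,0,155,-129,0.6],[0,0,180,-129,0.7],[0,0,205,-129,0.8],[0,0,230,-129,0.9],[0,0,255,-129,1.0],[0,0,280,-129,1.1],[0,1,305,-129,1.2],[0,1,330,-129,1.3],[0,1,342,-110,1.4],[0,1,342,-70,1.51],[0,1,342,-30,1.51]]]}}

```text
time_s: 32.55
position: [0.5185, -0.1834, 0.2007]
orientation: [0.779, -0.627, 0.001, -0.0]
contact_force: [1.8, 0.5, -0.9]
finger_gap: 0.0854
grasp_force: 0.0
```

{"method": "carry_out", "body": {"increments": [[[0,0,0,0,0],[0,0,0,0,0]]]}}

```text
time_s: 32.72
position: [0.5178, -0.1822, 0.2007]
orientation: [0.782, -0.624, -0.002, 0.0]
contact_force: [0.3, -0.8, 0.5]
finger_gap: 0.0854
grasp_force: 0.0
```

```bash
cat > chk.py <<'E'
from cell import *
from h import *
import cv2
s=sense();print(s["time_s"],s["position"],yaw(s),s["finger_gap"])
d=get_image("wrist");np.savez("pics/w5.npz",**d);o=dict(np.load("pics/w2.npz"))
a=.162; ph=np.radians(np.arange(-145,-28,2.))
def row(d,z,rad=.033,c=(.4985,-.0645)):
    P=proj(d,np.c_[c[0]+rad*np.cos(a+ph),c[1]+rad*np.sin(a+ph),0*ph+z]).astype(np.float32)
    return cv2.remap(d["img"],P[None,:,:1].copy(),P[None,:,1:].copy(),cv2.INTER_LINEAR)[0].mean(1).astype(int)
for z in (.03,.045,.055): print(z,list(zip(np.degrees(ph).round().astype(int).tolist(),row(d,z).tolist())))
# vertical profile of the front of the jar (phi=-130: amber beside label): amber -> lid edge height
for n,D in (("w2",o),("now",d)):
    for f in (-134,-40):
        z=np.arange(.05,.092,.002);t=a+np.radians(f)
        P=proj(D,np.c_[.4985+.033*np.cos(t)+0*z,-.0645+.033*np.sin(t)+0*z,z]).astype(np.float32)
        print(n,f,cv2.remap(D["img"],P[None,:,:1].copy(),P[None,:,1:].copy(),cv2.INTER_LINEAR)[0].mean(1).astype(int).tolist())
E
python3 chk.py
```

```text
32.7167 [ 0.51775404 -0.18216982  0.20065583] -2.917275232658832 0.08536922293159956
0.03 [(-145, 28), (-143, 25), (-141, 28), (-139, 28), (-137, 28), (-135, 31), (-133, 35), (-131, 49), (-129, 69), (-127, 93), (-125, 106), (-123, 107), (-121, 102), (-119, 92), (-117, 75), (-115, 79), (-113, 77), (-111, 54), (-109, 43), (-107, 50), (-105, 66), (-103, 90), (-101, 97), (-99, 81), (-97, 78), (-95, 67), (-93, 45), (-91, 78), (-89, 78), (-87, 55), (-85, 60), (-83, 64), (-81, 84), (-79, 92), (-77, 64), (-75, 47), (-73, 81), (-71, 77), (-69, 65), (-67, 64), (-65, 69), (-63, 66), (-61, 53), (-59, 56), (-57, 88), (-55, 107), (-53, 110), (-51, 107), (-49, 95), (-47, 76), (-45, 47), (-43, 38), (-41, 29), (-39, 28), (-37, 31), (-35, 32), (-33, 31), (-31, 36), (-29, 39)]
0.045 [(-145, 27), (-143, 27), (-141, 29), (-139, 27), (-137, 24), (-135, 27), (-133, 36), (-131, 47), (-129, 75), (-127, 96), (-125, 105), (-123, 107), (-121, 105), (-119, 88), (-117, 70), (-115, 73), (-113, 76), (-111, 53), (-109, 25), (-107, 33), (-105, 60), (-103, 91), (-101, 97), (-99, 80), (-97, 77), (-95, 65), (-93, 45), (
[... 785 characters left out ...]
7, 108), (-75, 110), (-73, 121), (-71, 137), (-69, 135), (-67, 123), (-65, 135), (-63, 135), (-61, 121), (-59, 126), (-57, 121), (-55, 124), (-53, 127), (-51, 131), (-49, 125), (-47, 99), (-45, 57), (-43, 33), (-41, 30), (-39, 29), (-37, 30), (-35, 31), (-33, 30), (-31, 33), (-29, 35)]
w2 -134 [26, 27, 28, 28, 29, 27, 28, 31, 39, 62, 82, 101, 108, 113, 129, 126, 145, 199, 225, 236, 239]
w2 -40 [33, 36, 31, 27, 30, 29, 30, 37, 42, 54, 71, 89, 104, 111, 118, 146, 149, 172, 226, 244, 247]
now -134 [28, 30, 31, 29, 27, 32, 49, 70, 86, 97, 109, 127, 147, 141, 148, 188, 206, 228, 239, 240, 241]
now -40 [27, 28, 30, 29, 31, 39, 54, 73, 87, 102, 118, 138, 138, 150, 184, 213, 230, 241, 246, 248, 249]
```

```bash
python3 - <<'E'
from h import *
a=.162
for n in ("w2","w5"):
    d=dict(np.load(f"pics/{n}.npz")); t=np.linspace(0,2*np.pi,721)
    for z in (.045,.052):
        # model silhouette: extreme columns of jar's surface along this row
        p=proj(d,[.4985,-.0645-.02,z])[0]; r=int(round(p[1])); line=d["img"][r].mean(1).astype(float)
        zz=np.linspace(.012,.064,60)
        Q=np.concatenate([proj(d,np.c_[.4985+.033*np.cos(t),-.0645+.033*np.sin(t),0*t+h]) for h in zz])
        m=Q[np.abs(Q[:,1]-r)<.5,0]; 
        L=[i for i in range(int(m.min())-9,int(m.min())+10)]; Rr=[i for i in range(int(m.max())-9,int(m.max())+10)]
        print(n,z,r,"model",m.min().round(1),m.max().round(1),[L[0],line[L].astype(int).tolist()],[Rr[0],line[Rr].astype(int).tolist()])
E
```

```text
w2 0.045 300 model 239.3 301.7 [230, [238, 237, 242, 245, 241, 240, 240, 237, 215, 152, 89, 52, 35, 32, 29, 31, 56, 89, 112]] [292, [88, 56, 33, 28, 25, 30, 26, 27, 30, 33, 63, 93, 114, 132, 145, 144, 146, 144, 144]]
w2 0.052 305 model 238.3 302.4 [229, [237, 238, 239, 240, 245, 245, 241, 240, 239, 232, 179, 73, 31, 32, 30, 30, 25, 31, 37]] [293, [27, 28, 29, 30, 28, 29, 28, 23, 24, 42, 85, 116, 134, 143, 144, 146, 146, 164, 194]]
w5 0.045 272 model 244.2 297.5 [235, [239, 240, 242, 246, 246, 244, 242, 238, 205, 112, 51, 31, 32, 28, 29, 37, 71, 95, 83]] [288, [61, 77, 75, 50, 29, 32, 29, 30, 32, 60, 87, 112, 130, 141, 142, 139, 140, 158, 180]]
w5 0.052 275 model 243.6 297.9 [234, [238, 239, 240, 242, 245, 247, 245, 242, 235, 190, 96, 42, 30, 31, 28, 40, 53, 71, 92]] [288, [95, 75, 48, 34, 27, 25, 30, 30, 28, 46, 78, 109, 132, 145, 148, 146, 144, 156, 189]]
```

```bash
python3 - <<'E'
from cell import *
import cv2,numpy as np
o=cv2.imread("pics/top0.png");n=get_image("top")["img"]
d=cv2.absdiff(o,n).max(2)
for nm,(y0,y1,x0,x1) in dict(handle=(225,265,235,312),spare=(125,165,215,250),rack=(125,172,335,430),tray=(175,245,100,175),marker=(262,305,150,205),yellow1=(163,197,295,328),pink=(283,316,333,366)).items():
    r=d[y0:y1,x0:x1]; print(nm,(r>60).mean().round(3),r.mean().round(1))
so=cv2.imread("pics/side0.png");s=get_image("side")["img"]
e=cv2.absdiff(so,s).max(2);print("side handle/arm",(e[170:250,215:255]>60).mean(), s[195:207:3,233:246:3,1].tolist())
E
```

```text
handle 0.0 3.6
spare 0.0 3.8
rack 0.0 3.9
tray 0.0 3.4
marker 0.0 4.6
yellow1 0.0 4.4
pink 0.0 26.0
side handle/arm 0.1384375 [[126, 88, 55, 39, 60], [86, 33, 36, 43, 39], [55, 41, 42, 36, 35], [91, 38, 38, 40, 44]]
```

```bash
python3 -c "
from cell import *
print(job_done())"
```

```text
the job is handed in; nothing more can be done
None
```

The job is handed in at about 33 s of the 64 s limit: the label faces the reader to within about 2°, the lid is down, and the press was locked and is open again; the handle took several slipped pushes, the worst reading 38 N on the wrist, and the bystanders I checked had not moved.

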